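# Hang a sprayed lath to dry and set the fume extractor

## Task

Hang the freshly sprayed lath by its hole on the free middle peg of the drying rack so that it hangs down freely with the painted parts facing out, away from the batten; hold it by the bare wood only, nothing may touch the wet parts. Set the fume extractor's click-stop knob to speed three, the third click clockwise from off. Leave the laths that are already drying, and the other things on the bench, where they are.

Things in the scene. Friction and masses are not known exactly. Their poses are not given: they have to be found in the camera images.
- lath_centre (a point): Centre of the sprayed pine lath, 150 x 36 x 10 mm, about 60 g, lying flat, painted face up; point half-way along, across and up (5 mm over the bench). x: from the foot end (wet parts) to the hole end, which at first points away from the robot within 30 deg; y: across; z: up out of the painted face. Wood from x = -20 mm to the hole is bare: grip it across its 36 mm width.
- lath_hole (a point): Centre of the lath's round hanging hole, diameter 18 mm, straight through the 10 mm thickness (hole axis = z), 61 mm from the lath's centre along its x, 14 mm from its end; half-way through the thickness. Axes as lath_centre.
- wet_parts: Wet grey-primed model parts (a dormer, two window frames) stuck on the lath's foot end. Axes of the lath, origin at its centre but on its underside. They cover x -70 to -22 mm and y -18 to 18 mm, and stand up to 18 mm above the painted face. Nothing may touch them.
- wet_middle (a point): Middle of the wet parts: 46 mm from the lath's centre towards the foot end, 8 mm above the painted face. Axes as lath_centre.
- rack: Wooden drying rack, fixed: base 130 x 320 x 15 mm, two posts 20 mm square, 300 mm apart, 230 mm tall, between them a batten 20 mm thick, from 187 to 223 mm up, with three pegs 88 mm apart on its front. Origin on the bench below the batten's middle. x: level, from the pegs' side to the back (away from the robot within 12 deg); y: along the batten; z: up.
- free_peg: Free middle peg: straight steel pin, 6 mm diameter, 40 mm long, slanting up 35 deg above level. Origin: where it leaves the batten's front face, 205 mm above the bench. z: out along the peg, tip at z = 40 mm; y: along the batten. Pass the hole 15 to 25 mm onto it with the lath tilted 40 to 50 deg from level, hole end up, and let go: the lath swings down upright by itself.
- drying_a_hole (a point): Centre of the hole of one of the two laths already drying on the outer pegs (on either side); same size as the sprayed lath, hanging upright, grey parts on the front.
- drying_b_hole (a point): Centre of the hole of the other lath already drying on an outer peg.
- extractor: Fume extractor, fixed, right of the rack: dark grey box 180 (x) x 160 (y) x 190 mm tall with slatted sides; origin on the bench at its middle, x level away from the robot within 12 deg, z up. Speed knob on top, 35 mm nearer the robot than the middle; carrying handle across it 60 mm beyond the middle, top 221 mm above the bench.
- knob_grip (a point): Speed knob on the extractor's top: black bar 40 mm long, 13 mm wide, 28 mm high over a round skirt of 44 mm diameter (skirt top 197 mm, bar top 225 mm above the bench). Point on its vertical turning axis, 218 mm above the bench: the height to grip. x: along the bar to the end with the white pointer line; z: up.
- speed_knob (a joint): Turn of the speed knob, rad: 0 = off, grows clockwise seen from above. Click stops every 24 deg (0.419 rad): off (ring on the dial), then speeds 1 to 5 (white bars growing longer); speed 3 = 1.257. Let go, it falls into the nearest stop; about 0.07 Nm turns it out of a stop. Starts at off or speed 1.
- spare_lath_mid (a point): A bare spare lath, 150 x 36 x 10 mm with the same hole but no parts on it, lying flat on the left of the bench; about its middle. A bystander.
- glue_bottle_mid (a point): White glue bottle, 62 mm across, 185 mm tall, black pointed nozzle; about its middle. A bystander.
- paint_jar_mid (a point): Small glass paint jar with a red cap, 32 mm across, 52 mm tall; about its middle. A bystander.
- tape_roll_mid (a point): Roll of masking tape lying flat, 84 mm across, 24 mm high; about its middle. A bystander.
- tub_mid (a point): Clear round tub with a red lid, 78 mm across, 44 mm high; about its middle. A bystander.
- paint_brush_mid (a point): Fine paint brush lying flat, 188 mm long; about its middle. A bystander.

How it is judged:
By the outcome, as a careful person would: the job done as asked, in the order asked, and still so for the second after the job is handed in, with the robot touching nothing.
It also fails if it takes over 56 s, if anything falls off the work surface, if the arm or the gripper's body presses on something with over 40 N, if the wrist force passes 120 N, or if a joint passes its speed limit or range.

## Robot

A 7-joint arm with a two-finger parallel gripper is mounted at the origin on the work surface. World frame = base frame: x ahead of the robot, y to its left, z up, the work surface at z = 0. Lengths are in m, angles in degrees, forces in N, time in s.
With the tool pointing down it reaches from about 0.425 to 1.025 m from the base axis. Payload 9.4 kg.
Tool frame: the origin (TCP) lies on the mounting face of the last link; the fingertips stand 173 mm ahead of it and the grasp point (between the pads) lies 155 mm ahead of it; z points along the fingers, y is the direction in which the jaws open and shut (so a half turn about z gives the same grasp; the last joint's range is limited). The gripper opens to 85 mm and grips with 20 to 120 N. Pads are 22 mm wide; open, the fingers measure 114 mm over their backs; the gripper's body (76 mm by 85 mm) begins 54 mm behind the grasp point. The pads swing forward as they close: fully open they stand 13 mm farther back than shut.
Start: joints at [-71.717, 34.337, -0.143, 91.639, 0.103, 54.024, -4.572], TCP at [0.28, 0.669, 0.405] pointing down, gripper open.
Joint ranges: [-147.43, 147.43], [-19.82, 112.94], [-74.19, 73.91], [6.32, 146.72], [-59.91, 239.91], [6.04, 106.73], [-150.56, 150.56]. Speed limits (degrees/s): [127.2, 127.2, 172.46, 172.46, 180, 180, 180].

## Interface

Orientations are given as a 3x3 rotation matrix whose columns are the frame's x, y, z axes.
In Python, from bench import robot gives the robot as it stands.
- The arm moves only by the tool send_rows, never from a script. Its argument "motion" is a list of rows, each a list of 7 numbers: the shift along the tool's x, y, z as a fraction of full scale, then the turn, a rotation vector about the tool's x, y, z as a fraction of full scale, then the opening, from -1 (shut) to 1 (fully open). A call has 1 to 5 rows; each row is the pose to reach, as a shift and turn from the pose commanded when the call began, along the tool's axes at that moment; what a row does not reach only later rows make up. Full scale, the value 1, is 300 mm for a shift and pi/2 rad for a turn. A row lasts 1/10 s, in which the tool goes at most 50 mm and 8.59 degrees, less where a joint would pass 70% of its speed; a pose out of reach is approached as far as the arm can. A call with a number of a shift or a turn outside -1 to 1 is refused whole. A call with a gripper value outside its range is refused whole. The fingers move at their own pace and stop on an object; the grip force is fixed at half the most. Time passes only in rows, so rows that repeat a pose let the fingers close. It gives the time, the measured TCP pose, the force and the opening at its end, in the units of the state.
- robot.state(): the state, without advancing time (a new reading comes with each control period).
- robot.camera(name): name is "scene" or "top"; returns a dict with "image" (420x560x3 uint8, red, green, blue), "fx", "fy", "cx", "cy" (pixels), "distortion" ([k1, k2, p1, p2, k3] as OpenCV has them; the pictures are not rectified), "rvec" (rotation vector, rad) and "tvec" (3), from world to camera coordinates, as OpenCV has them. Camera axes: x right, y down, z forward; pixel columns grow to the right and rows downward; lengths in m; the calibration is good to about 2 mm. A picture is of the moment at which its call begins. There is no depth.
- robot.finish_job(): hands the job in, once; it reports no verdict.
The state is a dict: "t": time; "joint_pos": joint angles; "qvel": joint speeds; "tau": joint torques, N m; "eef_pos": TCP position; "tcp_rot": TCP orientation; "contact_force": force on the tool from outside, world axes, zero at the start; "wrist_torque": the same for the moment, N m; "gripper_width": finger opening in m.
Only numpy, scipy, OpenCV 4.12 (cv2) and the standard library are available. Lean on these libraries where they do the work, as an engineer would, in place of code of your own. Each camera call takes 0.05 s, during which the arm holds its last target.

## Working session

There is one attempt and no reset: what is moved stays moved. The work goes in short steps, Python scripts to look and compute and a tool call to move; the robot and the scene stay as the last step left them, time stands still between calls to the robot, and variables do not carry over. Pictures are saved under pics/ and viewed, and the job is handed in when it is done.

Besides the shell and the picture viewer there is one more tool, called after ">>>" as name(argument=value, ...) on one line, values as JSON. send_rows: Moves the arm, as the interface text tells. Shift numbers are shares of 300 mm and turn numbers shares of pi/2 rad, none past 1 either way. Its arguments: {"type":"object","properties":{"motion":{"type":"array","items":{"type":"array","items":{"type":"number","minimum":-1,"maximum":1}}}},"required":["motion"]}

```bash
ls; mkdir -p pics; python3 - <<'E'
from bench import robot
import cv2
s=robot.state()
for k,v in s.items(): print(k,v)
for n in("scene","top"):
    c=robot.camera(n); cv2.imwrite(f"pics/{n}0.png",c["image"][:,:,::-1])
    print({k:v for k,v in c.items() if k!="image"})
E
```

```text
pics
t 0.0
joint_pos [-71.71817153  34.38516338  -0.14739835  91.6816013    0.10308233
  54.02487282  -4.57162427]
qvel [-0.05130713 -0.07834056  0.11033599 -0.07985721  0.05554264 -0.0654018
  0.02763899]
tau [ 2.34392588e-03 -7.76462746e+01  1.56550739e+00 -2.58017725e+01
  1.23098097e-02  8.96416255e-03 -3.36456162e-05]
eef_pos [0.27940398 0.66876985 0.40380399]
tcp_rot [[-9.22732497e-01  3.85440650e-01 -4.94810252e-04]
 [ 3.85440946e-01  9.22731256e-01 -1.51847939e-03]
 [-1.28706797e-04 -1.59187041e-03 -9.99998725e-01]]
contact_force [ 1.11361067  0.16900426 -0.58760138]
wrist_torque [ 0.02965636  0.01745443 -0.05270883]
gripper_width 0.08546821048036787
{'fx': 430.23269959753475, 'fy': 430.23269959753475, 'cx': 278.1660995357321, 'cy': 214.68631284167913, 'distortion': array([-0.11098985,  0.        ,  0.        ,  0.        ,  0.        ]), 'rvec': array([ 2.46285396,  0.86813935, -0.25348576]), 'tvec': array([-0.40251406, -0.16990666,  1.32453329])}
{'fx': 513.5123139481839, 'fy': 513.5123139481839, 'cx': 277.4614329434816, 'cy': 219.5242026740973, 'distortion': array([-0.01771947,  0.        ,  0.        ,  0.        ,  0.        ]), 'rvec': array([ 2.18568188, -2.01366269,  0.21681893]), 'tvec': array([0.01852818, 0.55086587, 1.35326089])}
```

View pics/scene0.png

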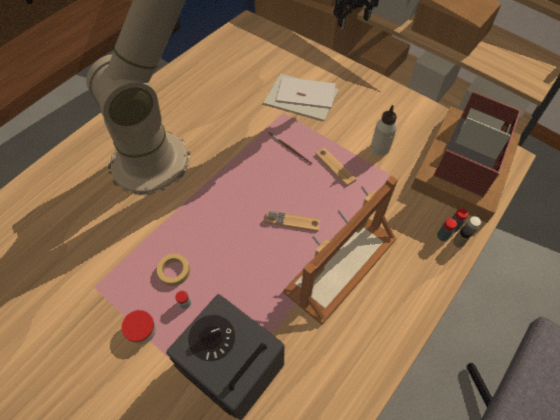

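View pics/top0.png

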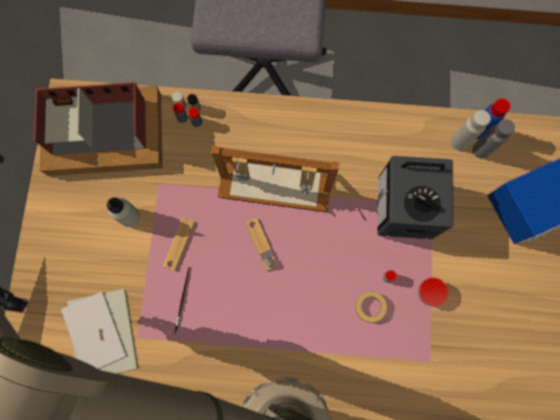

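```bash
cat > h.py <<'E'
import numpy as np, cv2
from bench import robot
def K(c): return np.array([[c["fx"],0,c["cx"]],[0,c["fy"],c["cy"]],[0,0,1]])
def ray(c,uv):
    p=cv2.undistortPoints(np.array([[uv]],float),K(c),c["distortion"])[0,0]
    R=cv2.Rodrigues(c["rvec"])[0]; o=-R.T@c["tvec"]; d=R.T@np.array([p[0],p[1],1]); return o,d/np.linalg.norm(d)
def onz(c,uv,z):
    o,d=ray(c,uv); return o+d*(z-o[2])/d[2]
def tri(c1,a,c2,b):
    o1,d1=ray(c1,a);o2,d2=ray(c2,b)
    s=np.linalg.lstsq(np.c_[d1,-d2],o2-o1,rcond=None)[0]
    p,q=o1+s[0]*d1,o2+s[1]*d2; return (p+q)/2,np.linalg.norm(p-q)
def proj(c,P): return cv2.projectPoints(np.array(P,float).reshape(-1,3),c["rvec"],c["tvec"],K(c),c["distortion"])[0][:,0]
def crop(c,x0,y0,x1,y1,f,name):
    cv2.imwrite("pics/"+name,cv2.resize(np.ascontiguousarray(c["image"][y0:y1,x0:x1,::-1]),None,fx=f,fy=f,interpolation=cv2.INTER_CUBIC))
E
python3 - <<'E'
from h import *
import pickle
s=robot.camera("scene");t=robot.camera("top");pickle.dump((s,t),open("c0.pkl","wb"))
crop(s,240,140,400,320,4.4/1.4,"s1.png") if 0 else crop(s,240,170,400,320,4,"s1.png")
crop(t,205,135,345,285,4,"t1.png")
crop(t,370,140,460,245,5,"t2.png"); crop(s,160,290,290,415,4,"s2.png")
# colour mask of rough points
for uv,z in (((254,226),.01),((267,262),.018)): print(onz(t,uv,z))
for uv,z in (((313,222),.01),((272,217),.018)): print(onz(s,uv,z))
E
```

```text
[0.53430905 0.12955536 0.01      ]
[0.43362088 0.08350669 0.018     ]
[0.53366704 0.13372011 0.01      ]
[0.43786086 0.07146049 0.018     ]
```

View pics/s1.png

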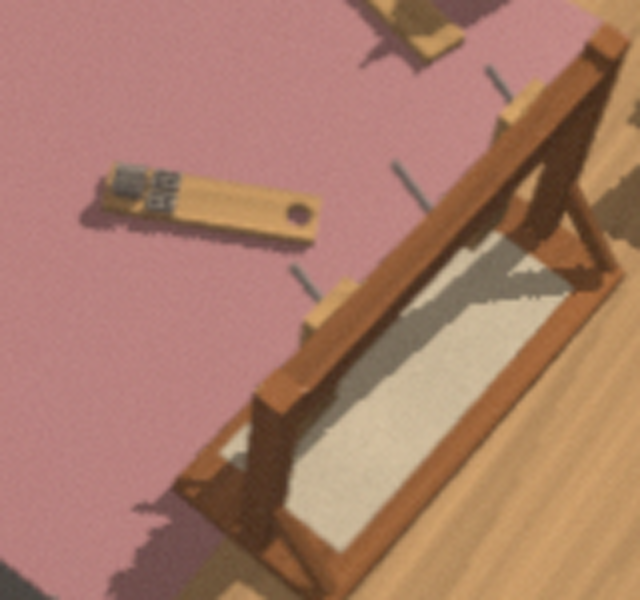

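View pics/t1.png

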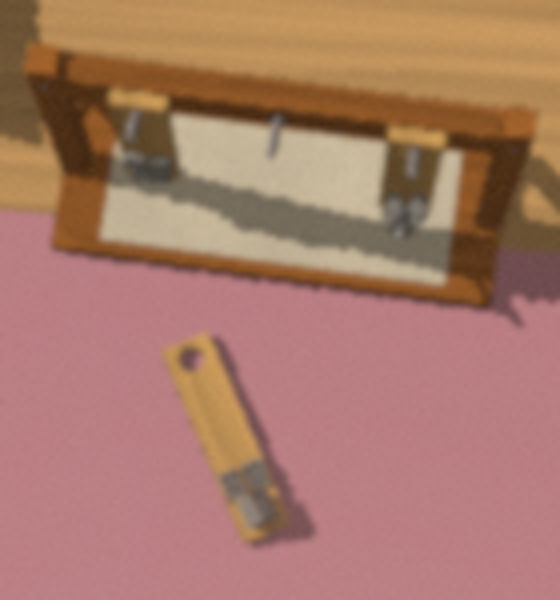

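View pics/t2.png

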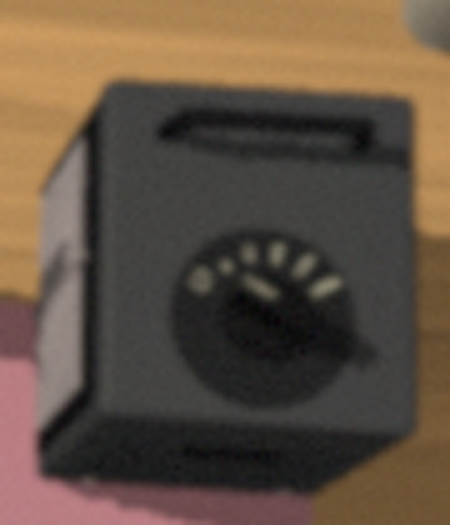

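View pics/s2.png

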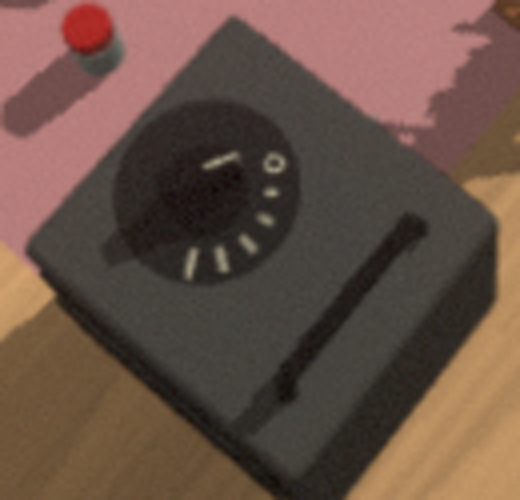

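```bash
python3 - <<'E'
from h import *
import pickle
s,t=pickle.load(open("c0.pkl","rb"))
S=lambda U,V:((U+.5)/4-.5+240,(V+.5)/4-.5+170)
T=lambda U,V:((U+.5)/4-.5+205,(V+.5)/4-.5+135)
print("free tip",tri(s,S(396,162),t,T(271,158)))
print("right tip",tri(s,S(294,266),t,T(411,178)))
print("left tip",tri(s,S(489,67),t,T(129,138)))
# batten top, top-view corners at z=.223/.23
print("post L top",tri(s,S(608,36),t,T(42,60)),"R",tri(s,S(272,398),t,T(514,124)))
# rack base front corners top z=.015
for a in ((53,246),(490,305)): print("base front",onz(t,T(*a),.015))
print('hole',onz(t,T(191,358),.007),onz(s,S(299,214),.007),tri(s,S(299,214),t,T(191,358)))
# lath corners top z .01
print('lath top corners T',[onz(t,T(*a),.01).round(4) for a in((165,350),(212,335))],'S',[onz(s,S(*a),.01).round(4) for a in((322,197),(315,242))])
print('foot T',[onz(t,T(*a),.01).round(4) for a in((246,541),(288,522))],'S',[onz(s,S(*a),.01).round(4) for a in((112,160),(103,207))])
T2=lambda U,V:((U+.5)/5-.5+370,(V+.5)/5-.5+140)
S2=lambda U,V:((U+.5)/4-.5+160,(V+.5)/4-.5+290)
tt=[(202,278),(228,266),(250,253),(278,252),(305,265),(326,288)]
ss=[(275,162),(272,192),(266,219),(249,244),(222,260),(191,264)]
A=[onz(t,T2(*a),.191) for a in tt];B=[onz(s,S2(*a),.191) for a in ss]
for a,b in zip(A,B): print(a.round(4),b.round(4))
print('pointer',[ (onz(t,T2(*a),.225).round(4),onz(s,S2(*b),.225).round(4)) for a,b in (((245,276),(240,154)),((277,297),(205,165)))])
for P in(A,B):
    (cx,cy),r=cv2.minEnclosingCircle(np.float32([p[:2] for p in P])); 
print('dial disc T',onz(t,T2(263,318),.191),'S',onz(s,S2(206,192),.191))
print('box top corners T',[onz(t,T2(*a),.19).round(4) for a in((110,85),(411,100),(95,410),(412,432))])
print('box top corners S',[onz(s,S2(*a),.19).round(4) for a in((235,18),(497,222),(30,250),(296,482))])
E
```

```text
free tip (array([0.62505889, 0.08244916, 0.22554062]), np.float64(0.0012075639211083587))
right tip (array([ 0.61958804, -0.00499014,  0.2234572 ]), np.float64(0.0004373555364963988))
left tip (array([0.63046292, 0.17078354, 0.22510919]), np.float64(0.00013968408058679318))
post L top (array([0.67457949, 0.22905881, 0.23153819]), np.float64(0.00020554292746696552)) R (array([ 0.6584013 , -0.0696097 ,  0.21931485]), np.float64(0.007434712405406001))
base front [0.61212959 0.2407676  0.015     ]
base front [ 0.5941839  -0.07467505  0.015     ]
hole [0.53998188 0.13487928 0.007     ] [0.53790159 0.13473898 0.007     ] (array([0.5390116 , 0.13417482, 0.00926801]), np.float64(0.0014562032204223257))
lath top corners T [array([0.5437, 0.1537, 0.01  ]), array([0.5573, 0.1213, 0.01  ])] S [array([0.5431, 0.1543, 0.01  ]), array([0.5606, 0.1221, 0.01  ])]
foot T [array([0.4124, 0.0843, 0.01  ]), array([0.4281, 0.0562, 0.01  ])] S [array([0.4096, 0.0863, 0.01  ]), array([0.4293, 0.0526, 0.01  ])]
[ 0.6085 -0.2669  0.191 ] [ 0.6068 -0.2673  0.191 ]
[ 0.6158 -0.2798  0.191 ] [ 0.6158 -0.2796  0.191 ]
[ 0.6235 -0.2907  0.191 ] [ 0.6226 -0.2915  0.191 ]
[ 0.6252 -0.3048  0.191 ] [ 0.6245 -0.306   0.191 ]
[ 0.6195 -0.3186  0.191 ] [ 0.6195 -0.3201  0.191 ]
[ 0.6084 -0.3293  0.191 ] [ 0.6092 -0.3312  0.191 ]
pointer [(array([ 0.6013, -0.2797,  0.225 ]), array([ 0.6007, -0.2803,  0.225 ])), (array([ 0.5919, -0.2956,  0.225 ]), array([ 0.5913, -0.295 ,  0.225 ]))]
dial disc T [ 0.5901575  -0.29798422  0.191     ] S [ 0.5904326 -0.3004181  0.191    ]
box top corners T [array([ 0.7075, -0.2174,  0.19  ]), array([ 0.7121, -0.3717,  0.19  ]), array([ 0.5362, -0.2157,  0.19  ]), array([ 0.5379, -0.3736,  0.19  ])]
box top corners S [array([ 0.5388, -0.2234,  0.19  ]), array([ 0.7116, -0.2209,  0.19  ]), array([ 0.5429, -0.3771,  0.19  ]), array([ 0.7155, -0.3742,  0.19  ])]
```

```bash
cat >> h.py <<'E'
from scipy.spatial.transform import Rotation as Rn
def down(az,pitch=0,flip=False):
    """tool x along azimuth az(deg), z down"""
    a=np.radians(az); x=np.array([np.cos(a),np.sin(a),0]); z=np.array([0,0,-1.]); return np.c_[x,np.cross(z,x),z]
def plan(p,R,n=None):
    s=robot.state(); R0=s["tcp_rot"]; d=R0.T@(np.array(p)-s["eef_pos"]); w=Rn.from_matrix(R0.T@R).as_rotvec()
    print("t",round(s["t"],2),"at",s["eef_pos"].round(4),"j",s["joint_pos"].round(1),"F",s["contact_force"].round(1),"g",round(s["gripper_width"],4))
    print("shift",(d/.3).round(4),"turn",(w/(np.pi/2)).round(4),"rows>=",max(np.linalg.norm(d)/.05,np.degrees(np.linalg.norm(w))/8.59).__round__(1))
E
python3 -c "
from h import *
plan([.36,.45,.42],down(185)); plan([.4944,.1084,.35],down(207.4))"
```

```text
t 0.2 at [0.2795 0.6688 0.4041] j [-71.7  34.4  -0.1  91.7   0.1  54.   -4.6] F [ 0.2 -0.7 -0.6] g 0.0858
shift [-0.5288 -0.5697 -0.0523] turn [-0.0006 -0.     -0.3075] rows>= 4.7
t 0.2 at [0.2795 0.6688 0.4041] j [-71.7  34.4  -0.1  91.7   0.1  54.   -4.6] F [ 0.2 -0.7 -0.6] g 0.0858
shift [-1.3811 -1.4473  0.182 ] turn [-6.000e-04 -2.000e-04 -5.564e-01] rows>= 12.1
```

>>> send_rows(motion=[[-0.53,-0.57,-0.05,0,0,-0.3,0.4],[-0.53,-0.57,-0.05,0,0,-0.3,0.4],[-0.53,-0.57,-0.05,0,0,-0.3,0.4],[-0.53,-0.57,-0.05,0,0,-0.3,0.4],[-0.53,-0.57,-0.05,0,0,-0.3,0.4]])

```text
t: 0.7
eef_pos: [0.3617, 0.4463, 0.4198]
tcp_rot: [[-0.997, -0.074, 0.0], [-0.074, 0.997, -0.001], [-0.0, -0.001, -1.0]]
contact_force: [0.0, -0.0, 0.4]
gripper_width: 0.0594
```

```bash
python3 -c "
from h import *
plan([.43,.25,.38],down(205)); plan([.4944,.1084,.30],down(207.4))"
```

```text
t 0.7 at [0.3617 0.4463 0.4198] j [-50.8  23.2  -8.  110.5   4.4  46.7  32.9] F [ 0.  -0.   0.4] g 0.0594
shift [-0.1789 -0.6692  0.1337] turn [-0.0009  0.     -0.2308] rows>= 4.2
t 0.7 at [0.3617 0.4463 0.4198] j [-50.8  23.2  -8.  110.5   4.4  46.7  32.9] F [ 0.  -0.   0.4] g 0.0594
shift [-0.3581 -1.1554  0.4011] turn [-0.0009  0.     -0.2575] rows>= 7.6
```

>>> send_rows(motion=[[-0.18,-0.67,0.13,0,0,-0.23,0.4],[-0.18,-0.67,0.13,0,0,-0.23,0.4],[-0.18,-0.67,0.13,0,0,-0.23,0.4],[-0.18,-0.67,0.13,0,0,-0.23,0.4],[-0.18,-0.67,0.13,0,0,-0.23,0.4]])

```text
t: 1.2
eef_pos: [0.4306, 0.248, 0.3798]
tcp_rot: [[-0.909, -0.417, -0.001], [-0.417, 0.909, -0.004], [0.003, -0.003, -1.0]]
contact_force: [0.1, 0.1, -0.7]
gripper_width: 0.0598
```

```bash
python3 -c "
from h import *
plan([.4944,.1084,.26],down(207.4))"
```

```text
t 1.2 at [0.4306 0.248  0.3798] j [-27.4  21.3 -12.1 122.    7.4  37.6  70.1] F [ 0.1  0.1 -0.7] g 0.0598
shift [-4.000e-04 -5.106e-01  4.007e-01] turn [-0.0017 -0.0017 -0.0307] rows>= 3.9
```

>>> send_rows(motion=[[0,-0.51,0.4,0,0,-0.03,0.4],[0,-0.51,0.4,0,0,-0.03,0.4],[0,-0.51,0.4,0,0,-0.03,0.4],[0,-0.51,0.4,0,0,-0.03,0.4],[0,-0.51,0.4,0,0,-0.03,0.4]])

```text
t: 1.7
eef_pos: [0.4949, 0.1107, 0.2576]
tcp_rot: [[-0.888, -0.46, -0.004], [-0.46, 0.888, -0.003], [0.005, -0.001, -1.0]]
contact_force: [0.3, 0.4, 0.2]
gripper_width: 0.0596
```

```bash
python3 - <<'E'
from h import *
plan([.4944,.1084,.1755],down(207.4))
for n in("scene","top"):
    c=robot.camera(n); cv2.imwrite(f"pics/{n}3.png",c["image"][:,:,::-1])
import json
s=robot.state();print(s["joint_pos"].tolist(),s["eef_pos"].tolist(),s["tcp_rot"].tolist())
from scipy.optimize import least_squares
D=[([-71.71817153,34.38516338,-0.14739835,91.6816013,0.10308233,54.02487282,-4.57162427],[0.27940398,0.66876985,0.40380399]),
([-50.8,23.2,-8.0,110.5,4.4,46.7,32.9],[.3617,.4463,.4198]),([-27.4,21.3,-12.1,122.,7.4,37.6,70.1],[.4306,.2480,.3798]),(s["joint_pos"],s["eef_pos"])]
def fk(q,p,sg):
    h,L1,e,L2,f,d,g=p; q=np.radians(q)
    rz=lambda a:Rn.from_euler('z',a).as_matrix(); ry=lambda a:Rn.from_euler('y',a).as_matrix()
    X=np.zeros(3);R=rz(-q[0]); X=np.array([0,0,h]); 
    R=R@ry(q[1])@rz(sg[0]*q[2]); X=X+R@[e,0,L1]
    R=R@ry(q[3])@rz(sg[1]*q[4]); X=X+R@[-e if 0 else f,0,L2]
    R=R@ry(q[5]); X=X+R@[g,0,d]
    return X,R@rz(sg[2]*q[6])
best=[]
for a in(1,-1):
  for b in(1,-1):
    F=lambda p:np.concatenate([fk(q,p,(a,b,1))[0]-x for q,x in D]+[(p-[.3,.3,0,.3,0,.1,0])*1e-3])
    r=least_squares(F,[.3,.3,0,.3,0,.1,0]); print(a,b,r.x.round(3),(r.fun[:12]*1e3).round(1))
E
```

```text
t 1.7 at [0.4949 0.1107 0.2576] j [-12.7  33.1  -9.1 126.4  13.8  21.6  84.2] F [0.3 0.4 0.2] g 0.0596
shift [ 0.0035 -0.0056  0.2738] turn [-0.0007 -0.0033 -0.0004] rows>= 1.6
[-12.913914947558343, 32.89530123048746, -9.315215051687877, 126.39280829544283, 13.705717003504638, 21.70120014404131, 84.10067749147798] [0.49418367053820283, 0.11470549122393983, 0.26008591904611406] [[-0.8859522000422921, -0.4637743907774931, -0.001419048691088206], [-0.46377457511261844, 0.8859532136330484, -0.0002161767439474568], [0.0013574679858957901, 0.0004665964418753197, -0.9999989697836833]]
1 1 [14.802  0.796  0.167  0.473  0.017 14.694  0.199] [-47.2  31.2 -24.8  20.4 -22.9  18.  -17.5 -44.2  25.5   8.  -14.5 -18.7]
1 -1 [-0.446  0.719  0.044  0.461  0.014 -0.558  0.081] [-52.   20.7  -6.   -1.7  -3.8   6.    8.7 -19.7   6.5  -6.1  18.5  -6.5]
-1 1 [-0.287  0.678  0.021  0.452  0.009 -0.413  0.037] [-52.4  18.3  -2.4 -10.9   6.1   2.8   2.1  -2.2   2.6   0.5  -6.3  -3. ]
-1 -1 [5.768 0.796 0.115 0.467 0.013 5.691 0.17 ] [-49.5  29.9 -19.5 -33.2  15.9  14.3 -27.5   1.1  20.   -0.4  15.  -14.8]
```

View pics/scene3.png

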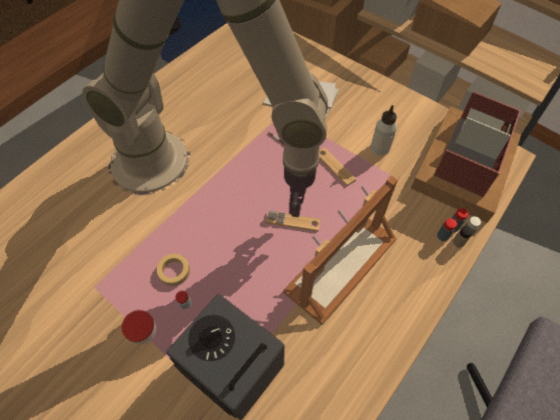

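View pics/top3.png

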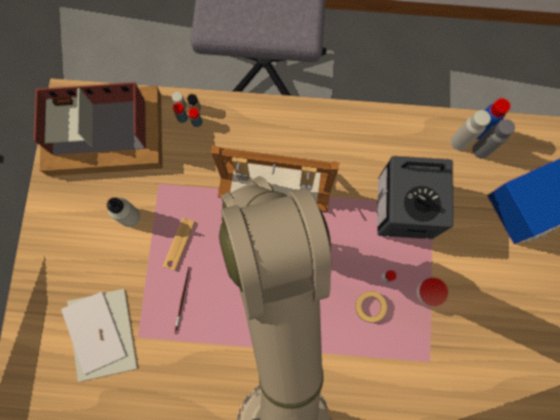

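```bash
cat > fit.py <<'E'
from h import *
import itertools
from scipy.optimize import least_squares
s=robot.state()
M=lambda a:np.array(a)
D=[([-71.71817153,34.38516338,-0.14739835,91.6816013,0.10308233,54.02487282,-4.57162427],[0.27940398,0.66876985,0.40380399],M([[-9.22732497e-01,3.85440650e-01,-4.9e-04],[3.854e-01,9.227e-01,-1.518e-03],[-1.287e-04,-1.59e-03,-1]])),
([-50.8,23.2,-8.0,110.5,4.4,46.7,32.9],[.3617,.4463,.4198],M([[-0.997,-0.074,0.0],[-0.074,0.997,-0.001],[0,-0.001,-1.0]])),
([-27.4,21.3,-12.1,122.,7.4,37.6,70.1],[.4306,.2480,.3798],M([[-0.909,-0.417,-0.001],[-0.417,0.909,-0.004],[0.003,-0.003,-1.0]])),
(s["joint_pos"],s["eef_pos"],s["tcp_rot"])]
rz=lambda a:Rn.from_euler('z',a).as_matrix(); ry=lambda a:Rn.from_euler('y',a).as_matrix()
def fk(q,p,sg):
    h,L1,e,L2,f,d,g,l1,l2,l3,q10=p; q=np.radians(q)*M([sg[0],1,sg[1],1,sg[2],1,sg[3]])
    X=np.array([0,0,h]);R=rz(q[0]+q10)
    R=R@ry(q[1])@rz(q[2]); X=X+R@[e,l1,L1]
    R=R@ry(q[3])@rz(q[4]); X=X+R@[f,l2,L2]
    R=R@ry(q[5]); X=X+R@[g,l3,d]
    return X,R@rz(q[6])
if __name__=="__main__":
  p0=M([.365,.4,.02,.4,-.02,.15,.1,0,0,0,0.])
  for sg in itertools.product((1,-1),repeat=4):
    for off in ((0,np.pi) ):
      p0[-1]=off
      # rotation only consistency
      A=[R.T@fk(q,p0,sg)[1] for q,x,R in D]
      e=max(np.degrees(np.linalg.norm(Rn.from_matrix(A[0].T@a).as_rotvec())) for a in A)
      if e<8:
        F=lambda p:np.concatenate([fk(q,p,sg)[0]-x for q,x,_ in D]+[(p-p0)*3e-3])
        r=least_squares(F,p0); print(sg,off,round(e,2),r.x.round(3),(r.fun[:12]*1e3).round(1))
E
python3 fit.py
```

```text
(-1, -1, -1, -1) 0 0.17 [ 0.418  0.66  -0.001  0.446  0.006  0.291  0.004 -0.047 -0.    -0.
 -0.013] [-0.   0.   0.1 -0.1 -0.2 -0.1 -0.1  0.5 -0.1  0.1 -0.4  0.1]
(-1, -1, -1, -1) 3.141592653589793 0.42 [ 3.094 -0.357  0.42  -0.547 -0.603  2.959  0.731 -0.918  0.584  0.584
  3.421] [ -4.6  -0.1   8.   11.2   1.6 -13.4   5.1  -9.    4.4 -10.4  10.8   1. ]
```

>>> send_rows(motion=[[0,0,-0.3,0,-0.2,0,0.4],[0,0,-0.3,0,-0.2,0,0.4],[0,0,-0.3,0,-0.2,0,0.4],[0,0,-0.3,0,-0.2,0,0.4]])

```text
t: 2.2
eef_pos: [0.4934, 0.1161, 0.3527]
tcp_rot: [[-0.84, -0.467, 0.276], [-0.444, 0.884, 0.145], [-0.312, -0.001, -0.95]]
contact_force: [-0.2, 0.4, -0.9]
gripper_width: 0.0596
```

```bash
sed -i 's/^s=robot.state()/D4=([-12.913914947558343,32.89530123048746,-9.315215051687877,126.39280829544283,13.705717003504638,21.70120014404131,84.10067749147798],[0.49418367053820283,0.11470549122393983,0.26008591904611406],np.array([[-0.8859522000422921,-0.4637743907774931,-0.001419048691088206],[-0.46377457511261844,0.8859532136330484,-0.0002161767439474568],[0.0013574679858957901,0.0004665964418753197,-0.9999989697836833]]))\ns=robot.state()/; s/^(s\["joint/D4,(s["joint/' fit.py
python3 - <<'E'
exec(open('fit.py').read().split('if __name__')[0])
plan([.4944,.1084,.1755],down(207.4))
sg=(-1,-1,-1,-1)
p0=M([.4,.5,.0,.45,0,.2,.05,0,0,0,0.])
A=[R.T@fk(q,p0,sg)[1] for q,x,R in D]; T=A[0]; print(T.round(2),[np.degrees(np.linalg.norm(Rn.from_matrix(A[0].T@a).as_rotvec())).round(2) for a in A])
F=lambda p:np.concatenate([fk(q,p,sg)[0]-x for q,x,_ in D]+[(p-p0)*1e-3])
r=least_squares(F,p0);p=r.x; print(p.round(3),(r.fun[:-11]*1e3).round(1))
np.save('p.npy',p)
lim=M([[-147.43,147.43],[-19.82,112.94],[-74.19,73.91],[6.32,146.72],[-59.91,239.91],[6.04,106.73],[-150.56,150.56]])
def ik(X,R,q0):
    def G(q):
        x,r=fk(q,p,sg); return np.concatenate([(x-X)*10,Rn.from_matrix((R@T).T@r).as_rotvec()*2,(q-q0)*1e-5])
    b=lim+[[1,-1]]
    r=least_squares(G,np.clip(q0,b[:,0]+.1,b[:,1]-.1),bounds=(b[:,0],b[:,1])); x,rr=fk(r.x,p,sg)
    return r.x.round(1),np.linalg.norm(x-X)*1e3,np.degrees(np.linalg.norm(Rn.from_matrix((R@T).T@rr).as_rotvec()))
# peg pose
yaw=np.radians(-3.4); xr=M([np.cos(yaw),np.sin(yaw),0]);zr=M([0,0,1.]);yr=np.cross(zr,xr)
base=M([.6577,.0807,.205]);pd=-xr*np.cos(np.radians(35))+zr*np.sin(np.radians(35))
hole=base+.023*pd
for al in (0,10,20,25,30,35):
    ti=np.radians(47); lx=xr*np.cos(ti)+zr*np.sin(ti); 
    g=hole-.051*lx
    a=np.radians(47-al); tz=xr*np.sin(a)-zr*np.cos(a); tx=-(xr*np.cos(a)+zr*np.sin(a)); R=np.c_[tx,np.cross(tz,tx),tz]
    X=g-.1705*tz
    q,e1,e2=ik(X,R,s["joint_pos"]); print(al,X.round(3),q,e1.round(1),e2.round(1))
E
```

```text
t 2.2 at [0.4934 0.1161 0.3527] j [ -8.9  22.3 -13.1 128.3  12.4  12.2  85.8] F [-0.2  0.4 -0.9] g 0.0596
shift [ 0.1929 -0.024   0.5584] turn [0.0004 0.2021 0.0048] rows>= 3.5
[[ 0.  1.  0.]
 [-1. -0. -0.]
 [-0. -0.  1.]] [np.float64(0.0), np.float64(0.17), np.float64(0.06), np.float64(0.0), np.float64(0.0)]
[ 0.271  0.662 -0.     0.435  0.003  0.154  0.    -0.074  0.013  0.013
 -0.013] [ 0.   0.1  0.2 -0.3 -0.5 -0.3 -0.1  0.8 -0.   0.1 -0.3  0.1  0.2 -0.3
 -0. ]
0 [0.48  0.091 0.297] [ 14.1  37.2 -65.2 142.2 113.5  65.1 -48.7] 0.0 0.0
10 [0.502 0.09  0.317] [ 11.8  30.3 -53.  134.9 103.9  43.9 -36.7] 0.0 0.0
20 [0.527 0.088 0.333] [-26.2  26.1   7.6 127.2  74.7   7.   -5.8] 0.0 0.0
25 [0.54  0.088 0.339] [-26.5  26.8  13.5 125.9   5.7   7.   66.2] 0.0 0.0
30 [0.554 0.087 0.344] [-21.1  26.6   7.2 122.1   7.3  15.4  65.4] 0.0 0.0
35 [0.569 0.086 0.348] [-16.3  27.1   1.7 118.5   7.2  23.2  66.2] 0.0 0.0
```

```bash
python3 - <<'E'
from h import *
import pickle
s,t=pickle.load(open("c0.pkl","rb"))
lx=np.array([np.cos(np.radians(27.4)),np.sin(np.radians(27.4)),0]);ly=np.array([-lx[1],lx[0],0])
for n,c,(x0,y0,x1,y1) in(("s",s,(262,205,325,236)),("t",t,(243,216,280,273))):
    im=c["image"].astype(int); m=np.zeros(im.shape[:2],np.uint8)
    sub=im[y0:y1,x0:x1]; r,g,b=sub[...,0],sub[...,1],sub[...,2]
    wood=((g-b)>18)&(r>110)   # mat has g~b
    m[y0:y1,x0:x1]=wood*255
    cs=cv2.findContours(m,cv2.RETR_CCOMP,cv2.CHAIN_APPROX_NONE)
    big=max(cs[0],key=cv2.contourArea)
    P=np.array([onz(c,p[0],.01) for p in big])-[.4855,.1038,.01]
    u,v=P@lx,P@ly
    print(n,"area",cv2.contourArea(big),"u",u.min().round(4),u.max().round(4))
    for a in(-.02,-.005,.01,.025,.04,.052):
        k=abs(u-a)<.008; print(a,"v",v[k&(v<0)].mean().round(4),v[k&(v>0)].mean().round(4), end=" | ")
    print()
    i=[j for j,h in enumerate(cs[2][0]) if h[3]>=0]
    for j in i:
        if cv2.contourArea(cs[0][j])>3:
            q=cs[0][j][:,0].mean(0); Q=onz(c,q,.008)-[.4855,.1038,0]; print("hole",q,Q@lx,Q@ly)
E
```

```text
s area 412.5 u -0.0276 0.0753
-0.02 v -0.0143 0.0124 | -0.005 v -0.0189 0.018 | 0.01 v -0.0186 0.0179 | 0.025 v -0.0192 0.0179 | 0.04 v -0.0186 0.0183 | 0.052 v -0.0187 0.0186 | Traceback (most recent call last):
  File "<stdin>", line 18, in <module>
IndexError: tuple index out of range
```

```bash
python3 - <<'E'
from h import *
import pickle
s,t=pickle.load(open("c0.pkl","rb"))
lx=np.array([np.cos(np.radians(27.4)),np.sin(np.radians(27.4)),0]);ly=np.array([-lx[1],lx[0],0])
c=t;x0,y0,x1,y1=243,216,280,273
im=c["image"].astype(int); m=np.zeros(im.shape[:2],np.uint8)
sub=im[y0:y1,x0:x1]; r,g,b=sub[...,0],sub[...,1],sub[...,2]
m[y0:y1,x0:x1]=(((g-b)>18)&(r>110))*255
big=max(cv2.findContours(m,cv2.RETR_EXTERNAL,cv2.CHAIN_APPROX_NONE)[0],key=cv2.contourArea)
P=np.array([onz(c,p[0],.01) for p in big])-[.4855,.1038,.01]; u,v=P@lx,P@ly; print(u.min(),u.max())
for a in(-.005,.01,.025,.04,.052):
    k=abs(u-a)<.008; print(a,"v",v[k&(v<0)].mean().round(4),v[k&(v>0)].mean().round(4), end=" | ")
E
cat >> h.py <<'E'
C=np.array([.4855,.1038,.005]); LA=27.4
def tool(az,pitch):
    """lath-like azimuth az; tool x = -(level dir az), tool z pitched forward by pitch deg from straight down"""
    a=np.radians(az); f=np.array([np.cos(a),np.sin(a),0]); u=np.array([0,0,1.]); b=np.radians(pitch)
    z=f*np.sin(b)-u*np.cos(b); x=-(f*np.cos(b)+u*np.sin(b)); return np.c_[x,np.cross(z,x),z]
def tipplan(tip,R): print("tip now",(robot.state()["eef_pos"]+.173*robot.state()["tcp_rot"][:,2]).round(4)); plan(np.array(tip)-.173*R[:,2],R)
E
python3 -c "
from h import *
tipplan([.4899,.1061,.075],tool(LA,-26))
"
```

```text
-0.028615519206638865 0.07679594324779995
-0.005 v -0.0171 0.0191 | 0.01 v -0.0168 0.0194 | 0.025 v -0.0166 0.0192 | 0.04 v -0.0165 0.0196 | 0.052 v -0.0159 0.02 | tip now [0.5412 0.1412 0.1883]
t 2.2 at [0.4934 0.1161 0.3527] j [ -8.9  22.3 -13.1 128.3  12.4  12.2  85.8] F [-0.2  0.4 -0.9] g 0.0596
shift [-0.0885 -0.0258  0.4579] turn [-0.0007  0.491   0.0049] rows>= 5.1
```

>>> send_rows(motion=[[-0.09,-0.026,0.35,0,0.2,0,0.4],[-0.09,-0.026,0.45,0,0.49,0,0.4],[-0.09,-0.026,0.458,0,0.49,0,0.4],[-0.09,-0.026,0.458,0,0.49,0,0.4],[-0.09,-0.026,0.458,0,0.49,0,0.4]])

```text
t: 2.7
eef_pos: [0.5576, 0.1413, 0.2263]
tcp_rot: [[-0.797, -0.467, -0.382], [-0.422, 0.884, -0.201], [0.432, 0.001, -0.902]]
contact_force: [0.1, -0.1, -0.2]
gripper_width: 0.0595
```

>>> send_rows(motion=[[0,0,0,0,0,0,0.15],[0,0,0,0,0,0,0.15]])

```text
t: 2.9
eef_pos: [0.5578, 0.1407, 0.2276]
tcp_rot: [[-0.803, -0.466, -0.371], [-0.424, 0.885, -0.195], [0.419, 0.0, -0.908]]
contact_force: [-0.8, 0.4, 0.5]
gripper_width: 0.0492
```

```bash
python3 -c "
from h import *
tipplan([.4899,.1065,.035],tool(LA,-26))
c=robot.camera('scene');crop(c,240,140,370,260,5,'s4.png')
c=robot.camera('top');crop(c,205,160,345,285,4,'t4.png')
R=robot.state()['tcp_rot'];e=robot.state()['eef_pos']
print(proj(robot.camera('scene'),[e+.173*R[:,2],e+.155*R[:,2]]))
"
```

```text
tip now [0.4936 0.1069 0.0705]
t 2.9 at [0.5578 0.1407 0.2276] j [-14.5  42.6  -9.4 110.4  10.6  52.8  86.7] F [-0.8  0.4  0.5] g 0.0492
shift [-0.0513  0.003   0.1124] turn [-0.0018  0.0133  0.0041] rows>= 0.7
[[296.08994605 209.02825742]
 [299.11074104 206.150408  ]]
```

View pics/s4.png

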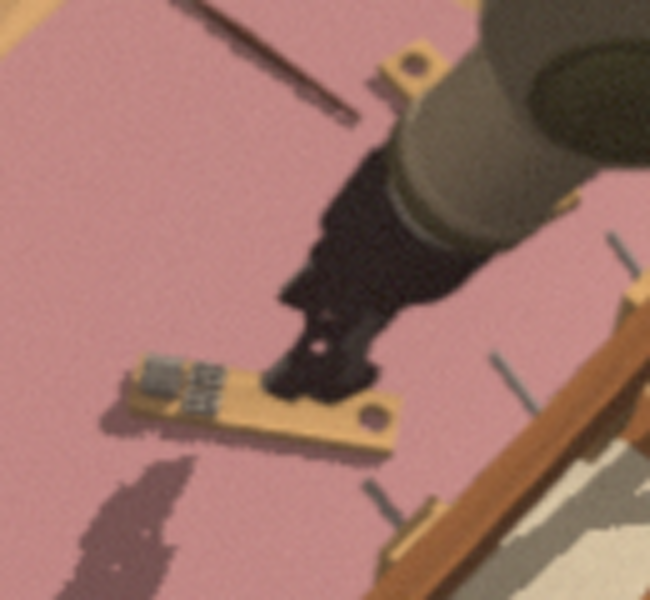

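```bash
python3 -c "
from h import *
s=robot.state();R=s['tcp_rot'];e=s['eef_pos'];c=robot.camera('scene')
for d in(.160,.173):
  for y in(-.0246,.0246):
    for x in (-.011,.011): print(d,y,x,((proj(c,[e+R@[x,y,d]])[0]-[240,140])*5).round(0))
"
```

```text
0.16 -0.0246 -0.011 [302. 382.]
0.16 -0.0246 0.011 [264. 366.]
0.16 0.0246 -0.011 [317. 304.]
0.16 0.0246 0.011 [281. 289.]
0.173 -0.0246 -0.011 [290. 392.]
0.173 -0.0246 0.011 [254. 376.]
0.173 0.0246 -0.011 [306. 315.]
0.173 0.0246 0.011 [270. 299.]
```

View pics/t4.png

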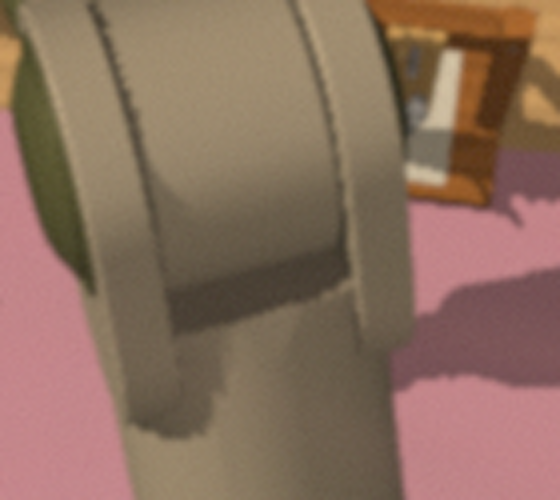

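```bash
python3 -c "
from h import *
tipplan([.4903,.1066,.012],tool(27.6,-26))
"
```

```text
tip now [0.4934 0.1057 0.072 ]
t 3.1 at [0.5576 0.1396 0.229 ] j [-14.4  42.5  -9.4 110.4  10.6  52.9  86.7] F [-0.2 -0.4 -0.4] g 0.0492
shift [-0.0887  0.0067  0.1848] turn [-0.0008  0.0131  0.0011] rows>= 1.2
```

>>> send_rows(motion=[[-0.045,0.007,0.09,0,0.013,0,0.15],[-0.08,0.007,0.16,0,0.013,0,0.15],[-0.089,0.007,0.185,0,0.013,0,0.15],[-0.089,0.007,0.185,0,0.013,0,0.15]])

```text
t: 3.5
eef_pos: [0.5572, 0.1416, 0.1664]
tcp_rot: [[-0.794, -0.465, -0.391], [-0.417, 0.885, -0.205], [0.441, 0.0, -0.897]]
contact_force: [-0.2, 0.0, 0.5]
gripper_width: 0.0491
```

```bash
python3 -c "
from h import *
tipplan([.4903,.1066,.007],tool(27.6,-26))
c=robot.camera('scene');crop(c,240,160,340,260,6,'s5.png')
tipplan([.4903,.1066,.007],tool(27.6,-26))
"
```

```text
tip now [0.4897 0.1061 0.0112]
t 3.5 at [0.5572 0.1416 0.1664] j [-15.2  48.1  -8.6 110.7  11.7  48.4  85.5] F [-0.2  0.   0.5] g 0.0491
shift [-0.0067  0.0001  0.0113] turn [-0.0005 -0.0021  0.0012] rows>= 0.1
tip now [0.4901 0.1063 0.0119]
t 3.55 at [0.5576 0.1417 0.1672] j [-15.2  48.   -8.6 110.7  11.7  48.5  85.5] F [0.8 0.7 0.4] g 0.0491
shift [-0.0068  0.0002  0.0141] turn [-0.0006 -0.0015  0.0011] rows>= 0.1
```

View pics/s5.png

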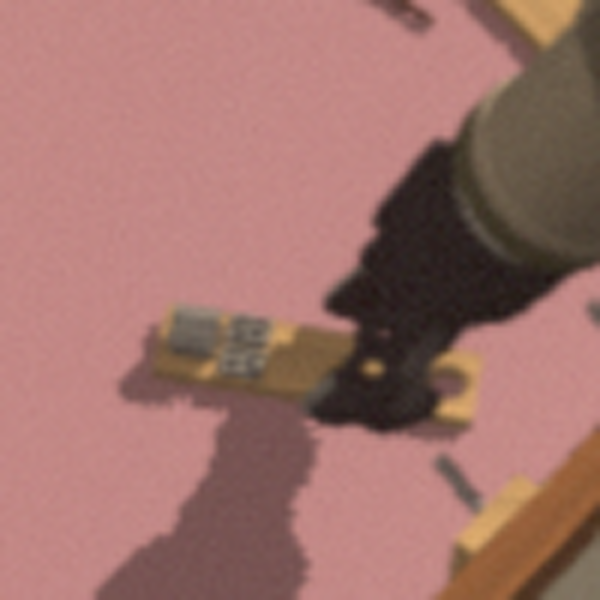

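>>> send_rows(motion=[[-0.007,0,0.014,0,0,0,0.15],[-0.01,0,0.021,0,0,0,0.15],[-0.01,0,0.021,0,0,0,0.15]])

```text
t: 3.85
eef_pos: [0.5577, 0.1418, 0.1601]
tcp_rot: [[-0.795, -0.465, -0.389], [-0.418, 0.885, -0.205], [0.44, -0.0, -0.898]]
contact_force: [0.2, 0.4, -0.0]
gripper_width: 0.0491
```

>>> send_rows(motion=[[0,0,0,0,0,0,-0.05],[0,0,0,0,0,0,-0.3],[0,0,0,0,0,0,-1],[0,0,0,0,0,0,-1],[0,0,0,0,0,0,-1]])

```text
t: 4.35
eef_pos: [0.5578, 0.142, 0.1605]
tcp_rot: [[-0.795, -0.465, -0.389], [-0.418, 0.885, -0.205], [0.44, -0.0, -0.898]]
contact_force: [0.9, 0.7, 4.6]
gripper_width: 0.0339
```

```bash
python3 -c "
from h import *
tipplan([.4903,.1066,.08],tool(27.6,-26))
c=robot.camera('scene');crop(c,240,160,340,260,6,'s6.png')
tipplan([.4903,.1066,.08],tool(27.6,-26))
"
```

```text
tip now [0.4904 0.1065 0.0051]
t 4.35 at [0.5578 0.142  0.1605] j [-15.3  48.6  -8.5 110.7  11.8  47.9  85.3] F [0.9 0.7 4.6] g 0.0339
shift [ 0.1111 -0.0003 -0.224 ] turn [-0.0007 -0.0012  0.0011] rows>= 1.5
tip now [0.4904 0.1065 0.0051]
t 4.4 at [0.5578 0.142  0.1605] j [-15.3  48.6  -8.5 110.7  11.8  47.9  85.3] F [0.3 1.1 5.4] g 0.0338
shift [ 0.1111 -0.0003 -0.2239] turn [-0.0007 -0.0012  0.0012] rows>= 1.5
```

View pics/s6.png

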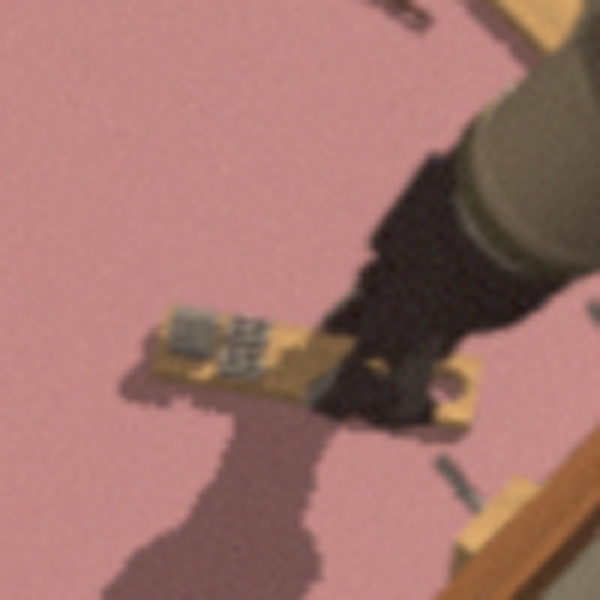

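>>> send_rows(motion=[[0.015,0,-0.03,0,0,0,-1],[0.045,0,-0.09,0,0,0,-1],[0.09,0,-0.18,0,0,0,-1],[0.13,0,-0.26,0,0,0,-1],[0.13,0,-0.26,0,0,0,-1]])

```text
t: 4.9
eef_pos: [0.5577, 0.1417, 0.2507]
tcp_rot: [[-0.797, -0.465, -0.386], [-0.418, 0.885, -0.204], [0.436, -0.001, -0.9]]
contact_force: [1.0, 0.0, -0.9]
gripper_width: 0.0338
```

```bash
python3 -c "
from h import *
import pickle
tipplan([.50,.10,.25],tool(12,0))
c=robot.camera('scene');crop(c,230,130,360,250,5,'s7.png');pickle.dump((c,robot.state()),open('c7.pkl','wb'))
"
```

```text
tip now [0.491  0.1065 0.095 ]
t 4.9 at [0.5577 0.1417 0.2507] j [-14.5  40.9  -9.6 109.6  10.   56.3  87. ] F [ 1.   0.  -0.9] g 0.0338
shift [ 0.4619 -0.0342 -0.4143] turn [-0.04   -0.2854  0.1714] rows>= 3.7
```

View pics/s7.png

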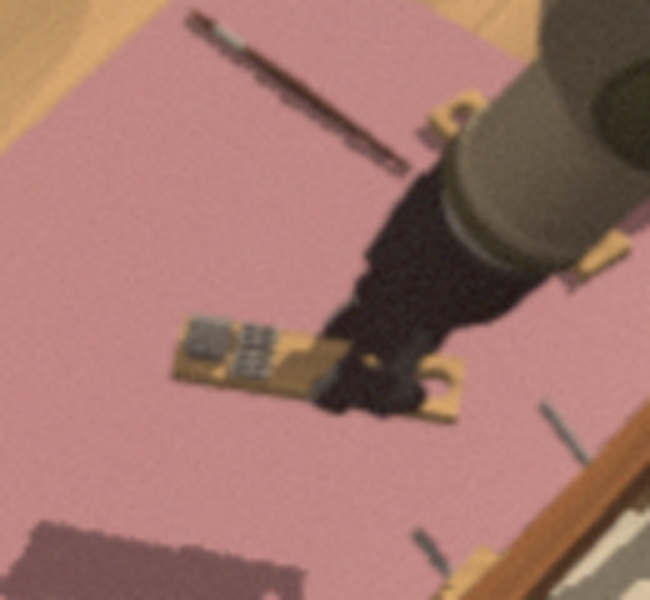

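```bash
cat >> h.py <<'E'
def lathT():
    Rg=tool(27.6,-26); eg=np.array([.5578,.142,.1605]); a=np.radians(27.6); Rl=np.c_[[np.cos(a),np.sin(a),0],[-np.sin(a),np.cos(a),0],[0,0,1]]
    c=np.array([.4859,.1045,.005]); return Rg.T@(c-eg), Rg.T@Rl
E
python3 - <<'E'
from h import *
import pickle
c,s=pickle.load(open('c7.pkl','rb'))
p,Rl=lathT(); R=s["tcp_rot"];e=s["eef_pos"]
for n,q in (("hole top",[.061,0,.005]),("R end corner",[.075,-.018,.005]),("L end",[.075,.018,.005]),("foot L",[-.075,.018,.005]),("foot R",[-.075,-.018,.005])):
    print(n,((proj(c,[e+R@(p+Rl@q)])[0]-[230,130]+.5)*5).round(0))
print(p)
E
```

```text
hole top [436. 384.]
R end corner [458. 417.]
L end [468. 359.]
foot L [187. 314.]
foot R [172. 370.]
[4.71796871e-03 7.83507039e-05 1.75310709e-01]
```

```bash
cat >> h.py <<'E'
yaw=np.radians(-3.4); xr=np.array([np.cos(yaw),np.sin(yaw),0]);zr=np.array([0,0,1.])
base=np.array([.6577,.0807,.205]);pd=-xr*np.cos(np.radians(35))+zr*np.sin(np.radians(35))
def holeplan(h,R):
    p,Rl=lathT(); s=robot.state(); o=p+Rl@[.061,0,0]
    H=s["eef_pos"]+s["tcp_rot"]@o; print("hole now",H.round(4),"peg coords: along",((H-base)@pd).round(4),"y",((H-base)@np.cross(zr,xr)).round(4),"perp up",((H-base)@np.cross(np.cross(zr,xr),pd)).round(4), "tilt",np.degrees(np.arcsin((s["tcp_rot"]@Rl)[2,0])).round(1))
    plan(np.array(h)-R@o,R); print("target tcp",(np.array(h)-R@o).round(3))
E
python3 - <<'E'
from h import *
R=tool(-3.4,20)
holeplan(base+.095*pd,R)
holeplan(base+.020*pd,R)
E
```

```text
hole now [0.5398 0.1323 0.0936] peg coords: along 0.035 y 0.0445 perp up -0.1605 tilt 0.1
t 4.95 at [0.5574 0.1416 0.2491] j [-14.5  41.   -9.6 109.6  10.   56.2  87. ] F [-0.8 -0.3 -1.5] g 0.0339
shift [ 0.4635 -0.033  -0.267 ] turn [-0.0188 -0.4974  0.3544] rows>= 6.4
target tcp [0.482 0.091 0.382]
hole now [0.5398 0.1323 0.0936] peg coords: along 0.035 y 0.0445 perp up -0.1605 tilt 0.1
t 4.95 at [0.5574 0.1416 0.2491] j [-14.5  41.   -9.6 109.6  10.   56.2  87. ] F [-0.8 -0.3 -1.5] g 0.0339
shift [ 0.2431 -0.1387 -0.2147] turn [-0.0188 -0.4974  0.3544] rows>= 6.4
target tcp [0.544 0.087 0.339]
```

>>> send_rows(motion=[[0.07,0,-0.14,0,-0.05,0.03,-1],[0.2,0,-0.24,0,-0.15,0.1,-1],[0.3,-0.01,-0.26,-0.01,-0.25,0.17,-1],[0.38,-0.02,-0.267,-0.01,-0.32,0.22,-1],[0.43,-0.033,-0.267,-0.015,-0.39,0.27,-1]])

```text
t: 5.45
eef_pos: [0.4889, 0.0942, 0.3765]
tcp_rot: [[-0.986, -0.094, 0.136], [-0.099, 0.995, -0.029], [-0.132, -0.042, -0.99]]
contact_force: [-0.5, 0.4, -1.7]
gripper_width: 0.0334
```

```bash
python3 - <<'E'
from h import *
R=tool(-3.4,20)
holeplan(base+.095*pd,R)
E
```

```text
hole now [0.5585 0.095  0.236 ] peg coords: along 0.0996 y 0.0084 perp up -0.0319 tilt 33.6
t 5.45 at [0.4889 0.0942 0.3765] j [-16.6  20.1  -2.7 124.9  10.6  28.5  67.4] F [-0.5  0.4 -1.7] g 0.0334
shift [ 0.0205 -0.0093 -0.0206] turn [-0.0026 -0.1353  0.1015] rows>= 1.8
target tcp [0.482 0.091 0.382]
```

>>> send_rows(motion=[[0.02,-0.009,-0.02,0,-0.07,0.05,-1],[0.02,-0.009,-0.02,0,-0.135,0.1,-1],[0.02,-0.009,-0.02,0,-0.135,0.1,-1],[0.02,-0.009,-0.02,0,-0.135,0.1,-1]])

```text
t: 5.85
eef_pos: [0.4836, 0.0931, 0.3806]
tcp_rot: [[-0.941, 0.05, 0.333], [0.044, 0.999, -0.025], [-0.334, -0.009, -0.942]]
contact_force: [0.9, 0.5, -0.4]
gripper_width: 0.0339
```

```bash
python3 - <<'E'
from h import *
import pickle
R=tool(-3.4,20)
holeplan(base+.065*pd,R)
c=robot.camera('scene');t=robot.camera('top');s=robot.state();pickle.dump((c,t,s),open('c8.pkl','wb'))
crop(c,255,130,395,250,5,'s8.png');crop(t,205,135,345,285,4,'t8.png')
p,Rl=lathT(); T=s["tcp_rot"];e=s["eef_pos"]
for n,q in (("hole top",[.061,0,.005]),("R end corner",[.075,-.018,.005]),("L end",[.075,.018,.005]),("foot L",[-.075,.018,.005]),("foot R",[-.075,-.018,.005])):
    P=[e+T@(p+Rl@q)]; print(n,((proj(c,P)[0]-[255,130]+.5)*5).round(0),((proj(t,P)[0]-[205,135]+.5)*4).round(0))
for P in(base,base+.04*pd): print("peg",((proj(c,[P])[0]-[255,130]+.5)*5).round(0),((proj(t,[P])[0]-[205,135]+.5)*4).round(0))
E
```

```text
hole now [0.5803 0.0872 0.2573] peg coords: along 0.0936 y 0.0019 perp up -0.0017 tilt 45.5
t 5.85 at [0.4836 0.0931 0.3806] j [-27.   18.3   9.1 129.8  18.6  14.8  51.2] F [ 0.9  0.5 -0.4] g 0.0339
shift [-0.0558 -0.0072  0.0758] turn [-0.0033 -0.0053  0.0075] rows>= 0.6
target tcp [0.507 0.09  0.365]
hole top [345. 297.] [256. 215.]
R end corner [339. 321.] [288. 199.]
L end [390. 271.] [228. 191.]
foot L [201. 284.] [211. 398.]
foot R [153. 328.] [268. 405.]
peg [472. 469.] [278. 118.]
peg [420. 400.] [270. 157.]
```

View pics/s8.png

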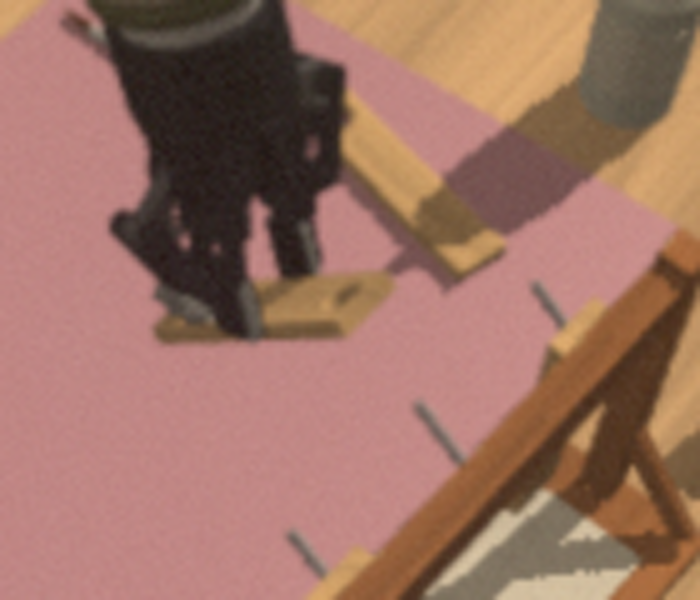

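View pics/t8.png

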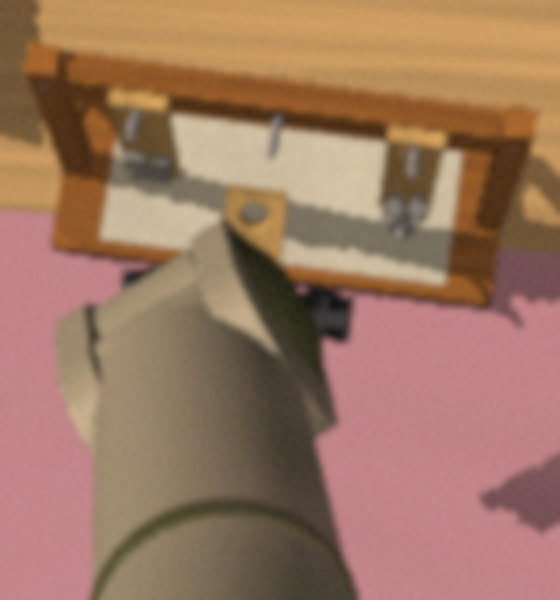

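>>> send_rows(motion=[[-0.03,-0.007,0.04,0,-0.005,0.007,-1],[-0.056,-0.007,0.076,-0.003,-0.005,0.007,-1],[-0.07,-0.007,0.095,-0.003,-0.005,0.007,-1],[-0.07,-0.007,0.095,-0.003,-0.005,0.007,-1]])

```text
t: 6.35
eef_pos: [0.5143, 0.0878, 0.3601]
tcp_rot: [[-0.937, 0.064, 0.343], [0.06, 0.998, -0.021], [-0.344, 0.001, -0.939]]
contact_force: [-0.3, -0.0, -0.7]
gripper_width: 0.0335
```

```bash
python3 - <<'E'
from h import *
import pickle
R=tool(-3.4,20)
holeplan(base+.021*pd,R)
c=robot.camera('scene');t=robot.camera('top')
crop(c,275,150,375,250,6,'s9.png');crop(t,235,150,315,220,7,'t9.png')
holeplan(base+.021*pd,R)
E
```

```text
hole now [0.6122 0.0817 0.2378] peg coords: along 0.0561 y -0.0017 perp up 0.0008 tilt 46.1
t 6.35 at [0.5143 0.0878 0.3601] j [-24.4  22.    8.4 127.8  18.3  12.2  51.9] F [-0.3 -0.  -0.7] g 0.0335
shift [-0.0654  0.0048  0.0972] turn [-0.0006  0.0011 -0.003 ] rows>= 0.7
target tcp [0.543 0.087 0.34 ]
hole now [0.6112 0.082  0.2385] peg coords: along 0.0573 y -0.0015 perp up 0.0008 tilt 46.1
t 6.45 at [0.5133 0.088  0.3608] j [-24.5  21.9   8.5 127.8  18.3  12.2  51.9] F [-0.1  1.2 -1.2] g 0.0339
shift [-0.068   0.0042  0.1005] turn [-0.0003  0.0012 -0.0027] rows>= 0.7
target tcp [0.543 0.087 0.34 ]
```

View pics/s9.png

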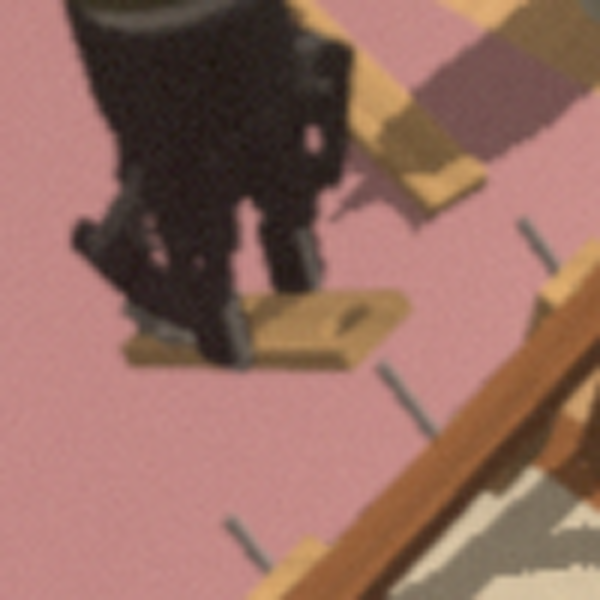

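View pics/t9.png

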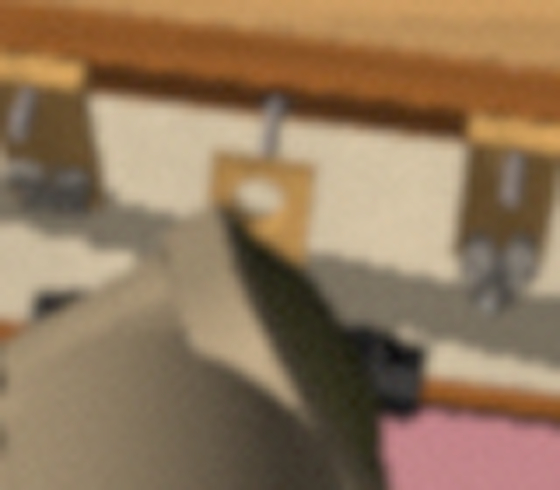

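>>> send_rows(motion=[[-0.015,0.003,0.022,0,0,0,-1],[-0.03,0.003,0.045,0,0,0,-1],[-0.03,0.003,0.045,0,0,0,-1]])

```text
t: 6.75
eef_pos: [0.5271, 0.0887, 0.3513]
tcp_rot: [[-0.937, 0.063, 0.344], [0.059, 0.998, -0.02], [-0.345, 0.001, -0.939]]
contact_force: [0.6, -0.2, 0.1]
gripper_width: 0.0337
```

```bash
python3 - <<'E'
from h import *
import pickle
R=tool(-3.4,20)
holeplan(base+.021*pd,R)
c=robot.camera('scene');t=robot.camera('top')
crop(c,275,150,375,250,6,'s10.png');crop(t,235,150,315,220,7,'t10.png')
E
```

```text
hole now [0.6252 0.0828 0.2291] peg coords: along 0.0405 y 0.0002 perp up 0.0011 tilt 46.2
t 6.75 at [0.5271 0.0887 0.3513] j [-23.7  23.6   8.1 126.7  18.3  11.4  52.2] F [ 0.6 -0.2  0.1] g 0.0337
shift [-0.0358 -0.0009  0.0549] turn [ 0.0001  0.002  -0.0023] rows>= 0.4
target tcp [0.543 0.087 0.34 ]
```

View pics/s10.png

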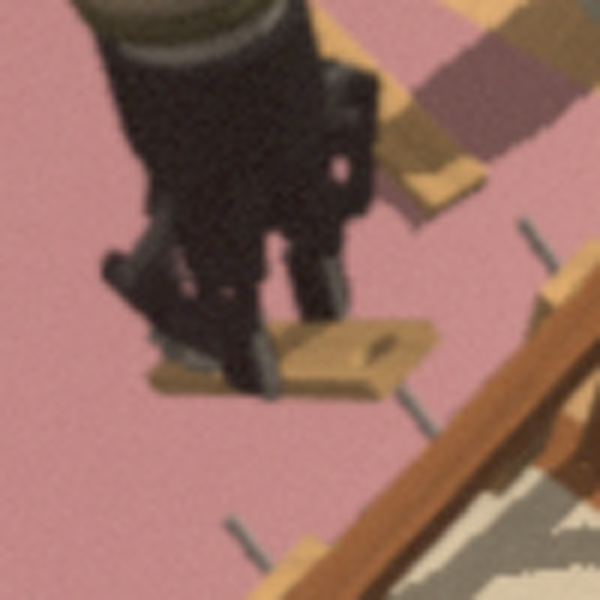

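View pics/t10.png

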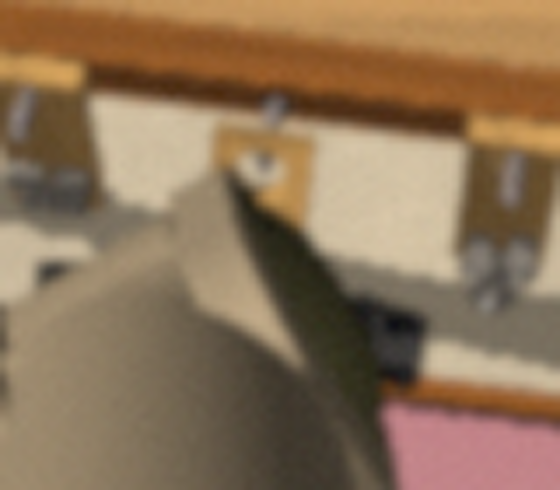

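>>> send_rows(motion=[[-0.012,0,0.018,0,0,0,-1],[-0.024,0,0.037,0,0,0,-1],[-0.036,0,0.055,0,0,0,-1],[-0.036,0,0.055,0,0,0,-1]])

```text
t: 7.25
eef_pos: [0.5428, 0.0875, 0.3394]
tcp_rot: [[-0.937, 0.063, 0.344], [0.06, 0.998, -0.02], [-0.345, 0.001, -0.939]]
contact_force: [-0.9, 0.9, -1.5]
gripper_width: 0.0335
```

```bash
python3 - <<'E'
from h import *
R=tool(-3.4,20)
holeplan(base+.021*pd,R)
c=robot.camera('scene');t=robot.camera('top')
crop(c,275,150,375,250,6,'s11.png');crop(t,235,150,315,220,7,'t11.png')
holeplan(base+.021*pd,R)
E
```

```text
hole now [0.6408 0.0815 0.2172] peg coords: along 0.0208 y -0.0002 perp up 0.0003 tilt 46.2
t 7.25 at [0.5428 0.0875 0.3394] j [-22.6  25.6   7.7 125.5  18.4  10.6  52.7] F [-0.9  0.9 -1.5] g 0.0335
shift [-0.0002 -0.0001 -0.0004] turn [-0.      0.0018 -0.0025] rows>= 0.0
target tcp [0.543 0.087 0.34 ]
hole now [0.6402 0.0814 0.2175] peg coords: along 0.0215 y -0.0003 perp up 0.0002 tilt 46.1
t 7.35 at [0.5421 0.0874 0.3397] j [-22.6  25.5   7.7 125.5  18.4  10.7  52.7] F [-0.   0.3 -0.5] g 0.0339
shift [-0.0018  0.0003  0.0013] turn [-0.0001  0.0016 -0.0025] rows>= 0.0
target tcp [0.543 0.087 0.34 ]
```

View pics/s11.png

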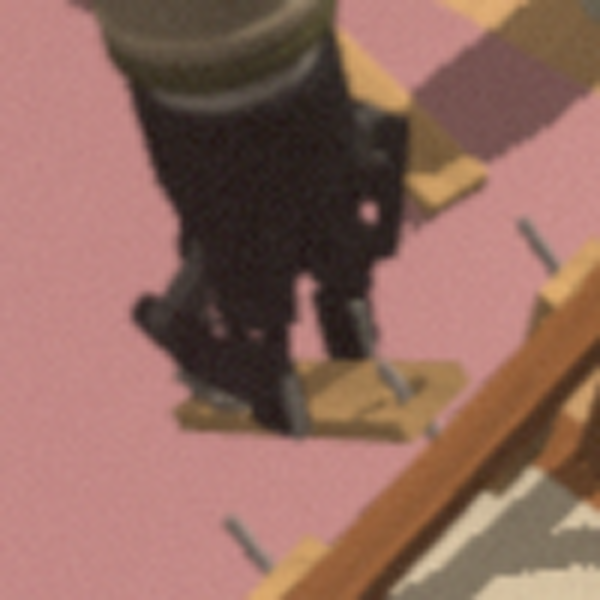

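View pics/t11.png

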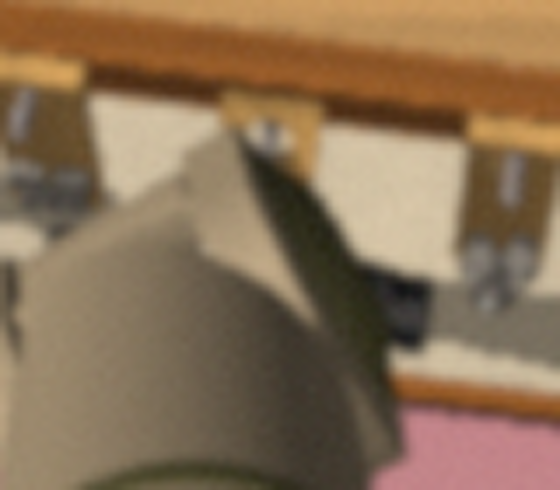

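>>> send_rows(motion=[[0,0,0,0,0,0,0.4],[0,0,0,0,0,0,0.4],[0,0,0,0,0,0,0.4],[0,0,0,0,0,0,0.4]])

```text
t: 7.75
eef_pos: [0.542, 0.0875, 0.3402]
tcp_rot: [[-0.937, 0.063, 0.345], [0.059, 0.998, -0.02], [-0.345, 0.002, -0.939]]
contact_force: [0.5, -0.5, -0.3]
gripper_width: 0.0595
```

```bash
python3 - <<'E'
from h import *
R=tool(-3.4,20)
c=robot.camera('scene');t=robot.camera('top')
crop(c,275,150,375,250,6,'s12.png');crop(t,235,150,315,220,7,'t12.png')
plan([.45,.087,.45],R)
E
```

```text
t 7.85 at [0.5421 0.0875 0.3401] j [-22.6  25.5   7.7 125.5  18.4  10.7  52.7] F [ 0.1 -0.1  0.3] g 0.0594
shift [ 0.1609 -0.0205 -0.4496] turn [ 0.0002  0.0021 -0.0024] rows>= 2.9
```

View pics/s12.png

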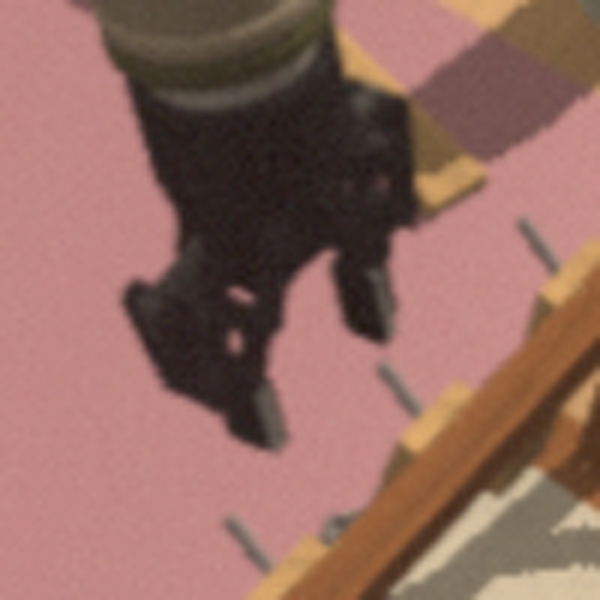

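View pics/t12.png

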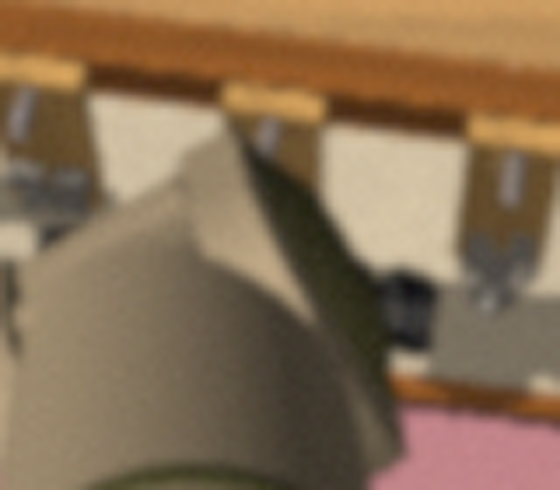

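>>> send_rows(motion=[[0.04,-0.005,-0.11,0,0,0,0.4],[0.09,-0.01,-0.25,0,0,0,0.4],[0.16,-0.02,-0.4,0,0,0,0.4],[0.16,-0.02,-0.45,0,0,0,0.4]])

```text
t: 8.25
eef_pos: [0.4472, 0.0864, 0.4524]
tcp_rot: [[-0.936, 0.063, 0.345], [0.06, 0.998, -0.019], [-0.346, 0.002, -0.938]]
contact_force: [0.8, 0.3, 0.5]
gripper_width: 0.0598
```

```bash
python3 - <<'E'
from h import *
c=robot.camera('scene');t=robot.camera('top')
crop(c,275,150,395,270,5,'s13.png');crop(t,205,135,345,235,5,'t13.png')
# knob measurement: circle fit
A=np.array([[.6085,-.2669],[.6158,-.2798],[.6235,-.2907],[.6252,-.3048],[.6195,-.3186],[.6084,-.3293],[.6068,-.2673],[.6158,-.2796],[.6226,-.2915],[.6245,-.306],[.6195,-.3201],[.6092,-.3312]])
M=np.c_[2*A,np.ones(len(A))];x=np.linalg.lstsq(M,(A**2).sum(1),rcond=None)[0];print("circle",x[:2],np.sqrt(x[2]+x[0]**2+x[1]**2))
plan([.56,-.05,.48],down(110)); plan([.5905,-.298,.45],down(60.7))
E
```

```text
circle [ 0.58652441 -0.30011451] 0.03783123848104392
t 8.35 at [0.4495 0.0871 0.4524] j [-26.4   9.1   6.5 128.6  16.8  24.4  52. ] F [ 1.   0.8 -0.4] g 0.0601
shift [-0.4037 -0.4327  0.0504] turn [0.1335 0.1993 0.7295] rows>= 8.0
t 8.35 at [0.4495 0.0871 0.4524] j [-26.4   9.1   6.5 128.6  16.8  24.4  52. ] F [ 1.   0.8 -0.4] g 0.0601
shift [-0.5133 -1.2518  0.1945] turn [0.2302 0.1412 1.2697] rows>= 13.6
```

View pics/s13.png

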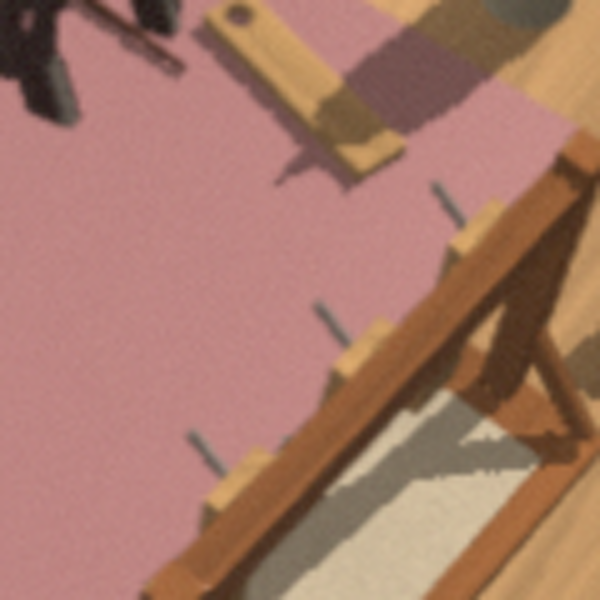

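View pics/t13.png

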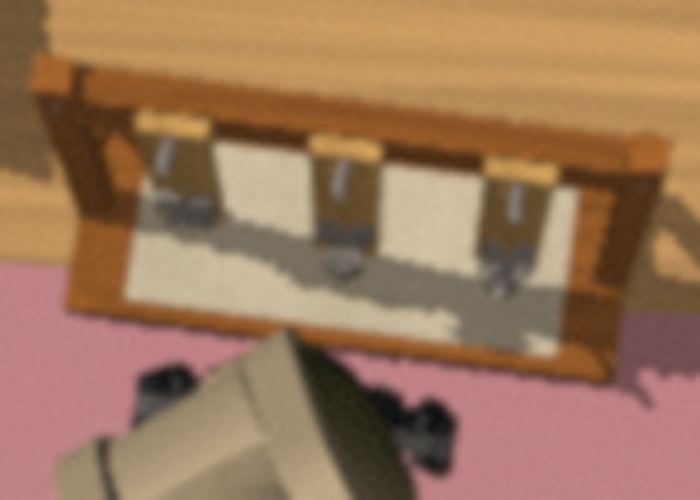

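>>> send_rows(motion=[[-0.1,-0.1,0.0,0.03,0.05,0.09,0.4],[-0.2,-0.2,0.02,0.06,0.1,0.18,0.4],[-0.3,-0.3,0.04,0.08,0.15,0.27,0.4],[-0.4,-0.43,0.05,0.09,0.2,0.36,0.4],[-0.4,-0.43,0.05,0.1,0.2,0.45,0.4]])

```text
t: 8.85
eef_pos: [0.5631, -0.0552, 0.4767]
tcp_rot: [[-0.733, 0.68, 0.016], [0.679, 0.733, -0.044], [-0.041, -0.021, -0.999]]
contact_force: [-1.0, -0.4, -0.1]
gripper_width: 0.0597
```

```bash
python3 - <<'E'
from h import *
plan([.59,-.2985,.45],down(60.7))
E
```

```text
t 8.85 at [ 0.5631 -0.0552  0.4767] j [-11.2  18.9  13.9 109.   -2.6  51.6  50.7] F [-1.  -0.4 -0.1] g 0.0597
shift [-0.6124 -0.5318  0.1256] turn [0.0059 0.0312 0.8497] rows>= 8.9
```

>>> send_rows(motion=[[-0.12,-0.1,0.03,0,0.015,0.09,0.4],[-0.25,-0.2,0.06,0,0.03,0.18,0.4],[-0.37,-0.3,0.09,0,0.03,0.28,0.4],[-0.5,-0.42,0.11,0.005,0.03,0.37,0.4],[-0.61,-0.53,0.125,0.006,0.03,0.46,0.4]])

```text
t: 9.35
eef_pos: [0.5903, -0.2929, 0.4481]
tcp_rot: [[-0.108, 0.994, -0.015], [0.994, 0.108, -0.005], [-0.004, -0.015, -1.0]]
contact_force: [1.7, -0.1, -0.1]
gripper_width: 0.0598
```

```bash
python3 - <<'E'
from h import *
plan([.59,-.2985,.45],down(60.7))
E
```

```text
t 9.35 at [ 0.5903 -0.2929  0.4481] j [  5.2  29.   24.7  99.1 -13.4  55.6  41.2] F [ 1.7 -0.1 -0.1] g 0.0598
shift [-0.0185 -0.0031 -0.0064] turn [-0.0087  0.0052  0.3943] rows>= 4.1
```

>>> send_rows(motion=[[-0.018,-0.003,0,-0.008,0.005,0.09,0.4],[-0.018,-0.003,0,-0.008,0.005,0.18,0.4],[-0.018,-0.003,0,-0.008,0.005,0.28,0.4],[-0.018,-0.003,0,-0.008,0.005,0.37,0.4],[-0.018,-0.003,0,-0.008,0.005,0.394,0.4]])

```text
t: 9.85
eef_pos: [0.5899, -0.2965, 0.4483]
tcp_rot: [[0.489, 0.872, -0.002], [0.872, -0.489, -0.0], [-0.001, -0.001, -1.0]]
contact_force: [1.2, -0.5, -0.9]
gripper_width: 0.06
```

```bash
python3 - <<'E'
from h import *
c=robot.camera('scene');t=robot.camera('top')
crop(c,150,260,290,400,4,'s14.png');crop(t,350,130,470,250,5,'t14.png')
plan([.59,-.2985,.375],down(60.7))
E
```

```text
t 9.95 at [ 0.5899 -0.2963  0.4484] j [ -0.2  30.6  34.4  99.5 -20.2  56.2  12.9] F [-0.1  0.6 -0.8] g 0.0599
shift [-0.006   0.0042  0.2448] turn [-0.0008  0.0006  0.0036] rows>= 1.5
```

View pics/s14.png

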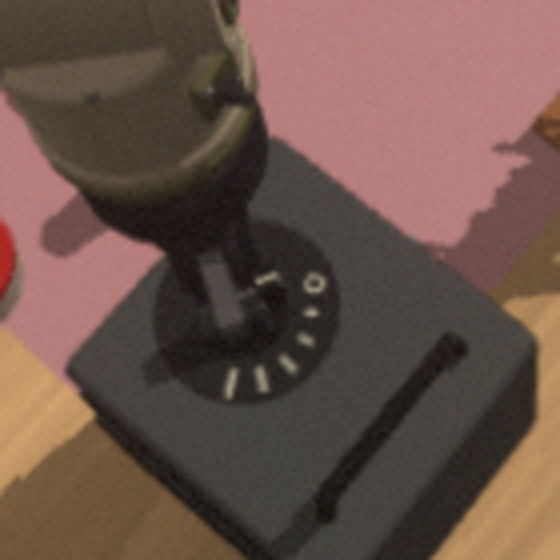

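View pics/t14.png

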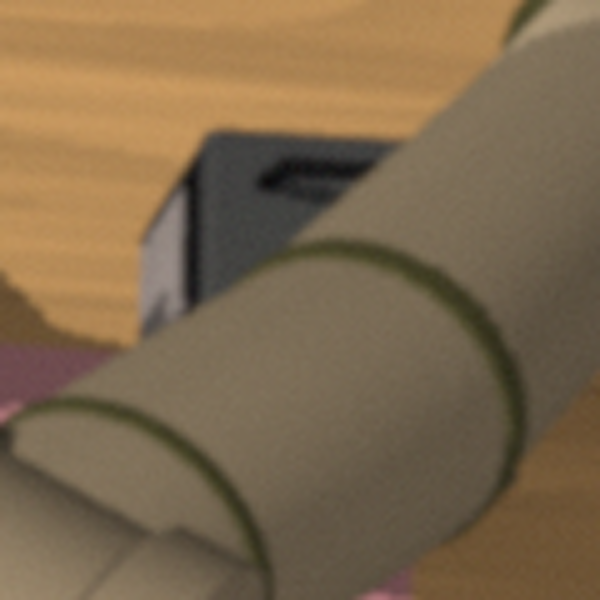

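>>> send_rows(motion=[[-0.006,0.004,0.08,0,0,0.003,0.4],[-0.006,0.004,0.16,0,0,0.003,0.4],[-0.006,0.004,0.22,0,0,0.003,0.4],[-0.006,0.004,0.245,0,0,0.003,0.2],[-0.006,0.004,0.245,0,0,0.003,0.2]])

```text
t: 10.45
eef_pos: [0.5895, -0.2984, 0.3753]
tcp_rot: [[0.488, 0.873, -0.002], [0.873, -0.488, 0.001], [0.0, -0.002, -1.0]]
contact_force: [0.8, -0.2, -0.0]
gripper_width: 0.0515
```

```bash
python3 - <<'E'
from h import *
c=robot.camera('scene')
crop(c,170,290,270,390,6,'s15.png')
plan([.59,-.2985,.375],down(60.7))
E
```

```text
t 10.5 at [ 0.5897 -0.2986  0.3763] j [  2.   34.8  31.6 103.4 -23.6  48.5  15.7] F [ 0.1 -0.2 -0.6] g 0.0511
shift [0.0008 0.0007 0.0045] turn [-0.0002 -0.0003  0.0011] rows>= 0.0
```

View pics/s15.png

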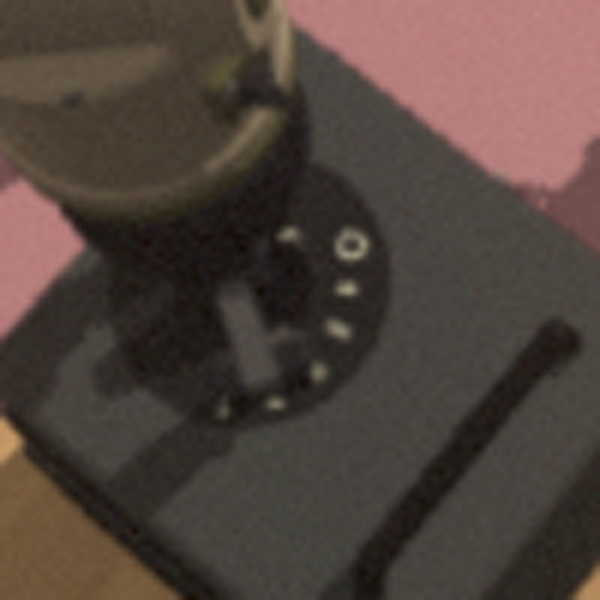

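>>> send_rows(motion=[[0,0,0,0,0,0,-0.2],[0,0,0,0,0,0,-0.6],[0,0,0,0,0,0,-1],[0,0,0,0,0,0,-1],[0,0,0,0,0,0,-1]])

```text
t: 11.0
eef_pos: [0.5896, -0.2985, 0.3777]
tcp_rot: [[0.488, 0.873, 0.002], [0.873, -0.488, 0.001], [0.001, 0.002, -1.0]]
contact_force: [-1.4, 0.5, 6.3]
gripper_width: 0.0117
```

```bash
python3 - <<'E'
from h import *
c=robot.camera('scene')
plan([.59,-.2985,.375],down(60.7)); s=robot.state(); print(s["wrist_torque"])
crop(c,170,290,270,390,6,'s16.png')
E
```

```text
t 11.05 at [ 0.5896 -0.2984  0.3777] j [  2.   34.7  31.6 103.4 -23.6  48.5  15.7] F [-0.9  0.9  6.2] g 0.0121
shift [0.0005 0.0012 0.009 ] turn [ 0.001 -0.001  0.001] rows>= 0.1
[ 0.20462289  0.23441976 -0.00695896]
```

View pics/s16.png

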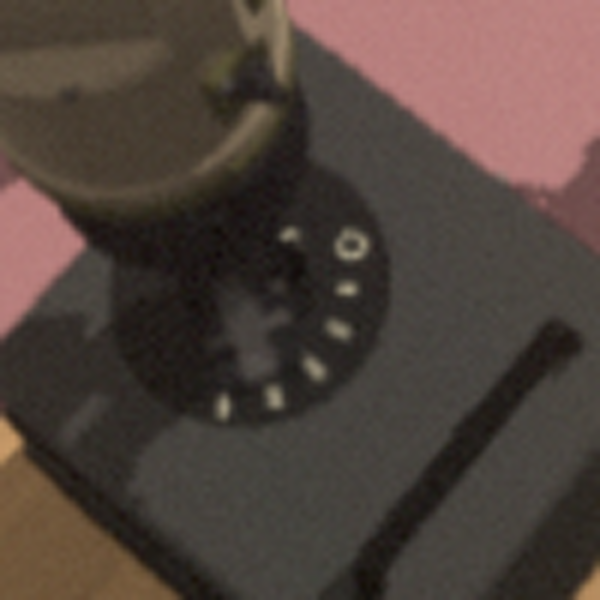

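>>> send_rows(motion=[[0,0,-0.008,0,0,0.04,-1],[0,0,-0.008,0,0,0.11,-1],[0,0,-0.008,0,0,0.19,-1],[0,0,-0.008,0,0,0.27,-1],[0,0,-0.008,0,0,0.35,-1]])

```text
t: 11.55
eef_pos: [0.5901, -0.2983, 0.3783]
tcp_rot: [[0.874, 0.486, 0.001], [0.486, -0.874, -0.001], [0.0, 0.001, -1.0]]
contact_force: [4.5, -4.3, -13.3]
gripper_width: 0.0112
```

```bash
python3 - <<'E'
from h import *
plan([.59,-.2985,.377],down(-11.3)); s=robot.state(); print(s["wrist_torque"])
E
```

```text
t 11.55 at [ 0.5901 -0.2983  0.3783] j [ -3.3  37.   40.9 103.7 -30.6  50.8  -9.1] F [  4.5  -4.3 -13.3] g 0.0112
shift [-0.0005  0.0005  0.0042] turn [ 0.0007 -0.0005  0.4486] rows>= 4.7
[-1.07069459 -0.94400394  0.60238876]
```

>>> send_rows(motion=[[0,0,0.005,0,0,0.09,-1],[0,0,0.005,0,0,0.18,-1],[0,0,0.005,0,0,0.27,-1],[0,0,0.005,0,0,0.36,-1],[0,0,0.005,0,0,0.45,-1]])

```text
t: 12.05
eef_pos: [0.59, -0.2988, 0.3782]
tcp_rot: [[0.98, -0.2, 0.003], [-0.2, -0.98, -0.001], [0.003, 0.001, -1.0]]
contact_force: [2.4, -3.2, -2.6]
gripper_width: 0.0116
```

>>> send_rows(motion=[[0,0,0,0,0,0.0,-1],[0,0,0,0,0,0,-1]])

```text
t: 12.25
eef_pos: [0.59, -0.2988, 0.3782]
tcp_rot: [[0.982, -0.191, 0.002], [-0.191, -0.982, -0.001], [0.003, 0.001, -1.0]]
contact_force: [3.3, -3.2, 1.4]
gripper_width: 0.0116
```

```bash
python3 - <<'E'
from h import *
plan([.59,-.2985,.377],down(-11.3)); s=robot.state(); print(s["wrist_torque"])
c=robot.camera('scene')
crop(c,170,290,270,390,6,'s17.png')
E
```

```text
t 12.25 at [ 0.59   -0.2988  0.3782] j [ -8.9  41.1  52.3 104.  -39.5  55.  -40.3] F [ 3.3 -3.2  1.4] g 0.0116
shift [-0.0003 -0.0008  0.0039] turn [ 0.0005 -0.0017  0.0034] rows>= 0.0
[-0.81866145 -0.6977307   0.04542925]
```

View pics/s17.png

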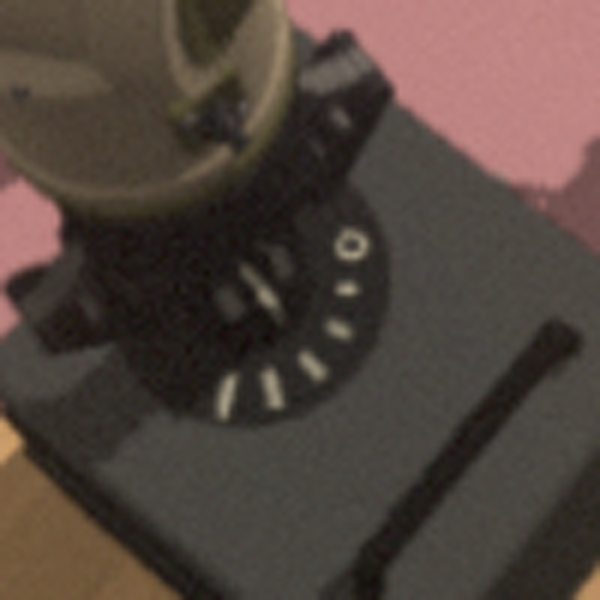

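>>> send_rows(motion=[[0,0,0,0,0,0,-0.4],[0,0,0,0,0,0,0.2],[0,0,0,0,0,0,0.2],[0,0,0,0,0,0,0.2]])

```text
t: 12.7
eef_pos: [0.5893, -0.2981, 0.3774]
tcp_rot: [[0.981, -0.194, 0.0], [-0.194, -0.981, 0.002], [-0.0, -0.002, -1.0]]
contact_force: [0.7, 0.9, -0.1]
gripper_width: 0.0516
```

>>> send_rows(motion=[[0,0,-0.06,0,0,0,0.2],[0,0,-0.18,0,0,0,0.2],[0,0,-0.34,0,0,0,0.2],[0,0,-0.4,0,0,0,0.2]])

```text
t: 13.1
eef_pos: [0.589, -0.2997, 0.5033]
tcp_rot: [[0.981, -0.195, 0.005], [-0.195, -0.981, -0.002], [0.006, 0.001, -1.0]]
contact_force: [-0.1, -0.9, -0.1]
gripper_width: 0.051
```

```bash
python3 - <<'E'
from h import *
plan([.47,-.12,.5],down(30))
E
```

```text
t 13.1 at [ 0.589  -0.2997  0.5033] j [-12.5  34.8  58.8  96.4 -32.2  67.  -46.6] F [-0.1 -0.9 -0.1] g 0.051
shift [-0.5061 -0.51    0.0075] turn [ 0.002  -0.0031 -0.4585] rows>= 4.8
```

>>> send_rows(motion=[[-0.12,-0.12,0,0,0,-0.09,0.2],[-0.25,-0.25,0,0,0,-0.18,0.2],[-0.37,-0.37,0,0,0,-0.27,0.2],[-0.5,-0.5,0,0,0,-0.36,0.2],[-0.5,-0.5,0,0,0,-0.45,0.2]])

```text
t: 13.6
eef_pos: [0.469, -0.1187, 0.4979]
tcp_rot: [[0.867, 0.498, -0.001], [0.498, -0.867, 0.004], [0.001, -0.004, -1.0]]
contact_force: [0.6, -0.7, 0.5]
gripper_width: 0.0513
```

```bash
python3 - <<'E'
from h import *
c=robot.camera('scene');t=robot.camera('top')
cv2.imwrite('pics/s18.png',c["image"][:,:,::-1]);cv2.imwrite('pics/t18.png',t["image"][:,:,::-1])
crop(c,160,290,290,415,4,'s18c.png')
S2=lambda U,V:((U+.5)/4-.5+160,(V+.5)/4-.5+290)
plan([.47,-.12,.5],down(30))
E
```

```text
t 13.7 at [ 0.4704 -0.1208  0.4988] j [-35.2  16.5  56.1 117.5 -17.1  54.3 -30.5] F [ 0.9 -0.6  0.7] g 0.0509
shift [ 0.     -0.0029 -0.0039] turn [-0.0014 -0.0023 -0.0043] rows>= 0.1
```

View pics/s18.png

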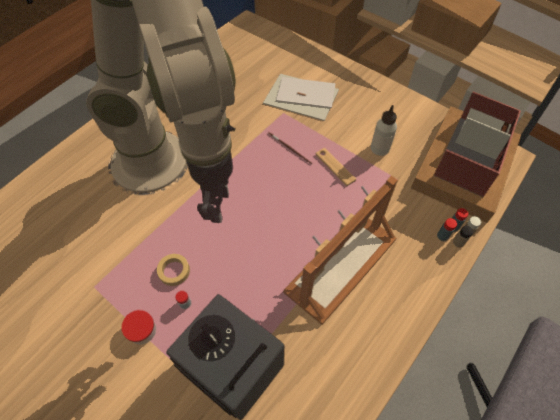

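View pics/s18c.png

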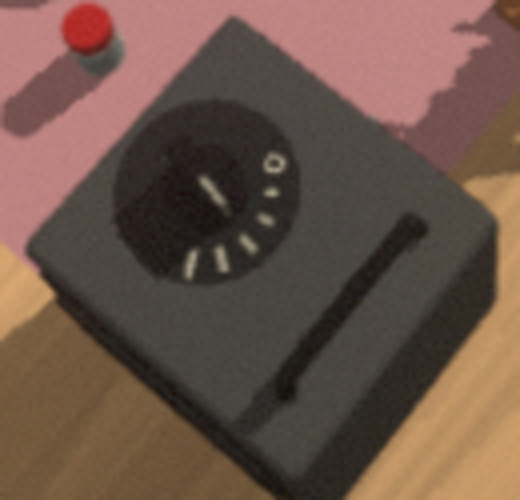

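View pics/t18.png

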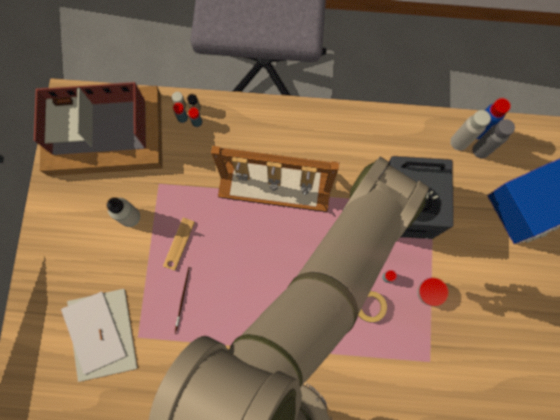

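```bash
python3 - <<'E'
from h import *
c=robot.camera('scene')
S2=lambda U,V:((U+.5)/4-.5+160,(V+.5)/4-.5+290)
a,b=onz(c,S2(202,179),.225),onz(c,S2(227,213),.225);d=b-a
print(a,b,np.degrees(np.arctan2(d[1],d[0])))
print(robot.state()["contact_force"],robot.state()["t"])
robot.finish_job()
E
```

```text
[ 0.59486938 -0.30087731  0.225     ] [ 0.61531283 -0.30533482  0.225     ] -12.300313277475773
[ 0.31337183 -0.02384594  0.40933688] 13.75
the job is handed in; nothing more can be done
```

The sprayed lath hangs on the free middle peg and the fume extractor is set to speed three. I handed the job in at about 13.8 s of the 56 s allowed.

- **Lath:** I gripped it across its bare wood and slid the hole about 19 mm past the peg tip, tilted 46°. When let go it swung down upright. In both cameras it hangs level with the two drying laths, grey parts facing out. The gripper never touched the wet parts in any picture.
- **Knob:** I turned it 72° clockwise from off. After release the pointer measures −12.3°, against an expected −11.3° for stop three; the stops are 24° apart. It points at the third bar.
- **Final state:** the gripper was clear of everything, with a contact force of about 0.5 N. In the last pictures the drying laths and bench items look unmoved, judged by eye only.

- **Fingertip contact:** the fingertips probably touched the bench lightly while gripping the lath (about 5 N) and the knob skirt while gripping the knob (about 6 N).
- **Highest wrist force seen:** about 15 N while turning the knob, well under the limit.
- **Slanted grip:** I held the lath with the tool tilted 26°, because a square grip put the wrist near its range at the peg.
- **Disagreeing measurements:** the two views disagreed by about 2 mm on the lath's position, and a circle fit of the dial marks disagreed with my other estimates of the knob's centre by about 4 mm. Neither affected the result.

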